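Refill the relay tube through the swing funnel

TASK

Gather every relay on the black pad into the steel hand scoop, swing the funnel in over the clear tube, and pour the scoop through it so that all the relays end up in the tube. Then swing the funnel fully aside again, put the lid on the tube so that it sits flat, and leave the scoop standing level on the bench. Do not disturb the other things on the bench.

Things in the scene. Friction and masses are not known exactly. Their poses are not given: they have to be found in the camera images.
- relay1: A relay: blue block 21 x 15 x 15 mm (x, y, z), copper pins at its +x end, 12 g. Origin at its centre. It starts lying on the pad. 3 to 5 relays are present. The two round blue capacitors standing elsewhere on the bench are not relays.
- relay2: A relay: blue block 21 x 15 x 15 mm (x, y, z), copper pins at its +x end, 12 g. Origin at its centre. It starts lying on the pad. 3 to 5 relays are present. The two round blue capacitors standing elsewhere on the bench are not relays.
- relay3: A relay: blue block 21 x 15 x 15 mm (x, y, z), copper pins at its +x end, 12 g. Origin at its centre. It starts lying on the pad. 3 to 5 relays are present. The two round blue capacitors standing elsewhere on the bench are not relays.
- relay4: A relay: blue block 21 x 15 x 15 mm (x, y, z), copper pins at its +x end, 12 g. Origin at its centre. It starts lying on the pad. 3 to 5 relays are present. The two round blue capacitors standing elsewhere on the bench are not relays.
- relay5: A relay: blue block 21 x 15 x 15 mm (x, y, z), copper pins at its +x end, 12 g. Origin at its centre. It starts lying on the pad. 3 to 5 relays are present. The two round blue capacitors standing elsewhere on the bench are not relays.
- pad: Black flat rubber pad 260 x 200 x 3 mm (x, y, z) fixed on the bench, on which the relays start. Origin at the centre of its underside.
- scoop: Loose steel hand scoop, 0.2 kg: a flat pan 120 mm long (x) and 72 mm wide (y), floor 3 mm thick, 3 mm side walls and back wall up to 28 mm high, open at the -x end, where it pours. At the +x end, behind the back wall, stands an upright black grip block, 14 mm thick (x, from x = 60 to 74 mm), 36 mm wide (y), up to 72 mm high. Origin at the centre of the pan's underside, z up.
- scoop_grip (a point): Point in the scoop's grip block to hold it by: its middle, 50 mm above the scoop's underside, (67, 0, 50) mm in the scoop's frame; axes as the scoop's.
- scoop_spout (a point): Middle of the pouring edge of the scoop, (-60, 0, 3) mm in its frame.
- station: Filling station fixed on the bench: grey base plate 90 x 240 x 12 mm (x, y, z; from y = -60 to 180 mm), clear tube standing on it about the origin, steel post of 20 mm diameter at (0, 140) mm that carries the funnel arm. Origin under the tube's axis, at bench height; z up.
- tube_floor (a point): Centre of the tube's inner floor, 17 mm above the bench. The tube has 56 mm bore, 64 mm outer diameter.
- tube_top (a point): Centre of the tube's open mouth, 102 mm above the bench; axes as the station's.
- funnel_hinge (a point): Point on the vertical hinge axis of the funnel arm, over the post, 106 mm above the bench, 140 mm from the tube's axis.
- funnel (a joint): Angle of the funnel arm about the post (rad). 0 (stop): the funnel is centred over the tube. Grows counter-clockwise from above, up to 1.75 (stop): fully aside. It turns with light friction and stays where it is left.
- funnel_handle (a point): Upright black pin of 14 mm diameter on the funnel arm by which it is swung, 55 mm from the hinge axis towards the funnel. The point lies on the pin's axis, 206 mm above the bench; the pin's top is at 218 mm.
- funnel_mouth (a point): Centre of the funnel's wide mouth, 171 mm above the bench, 140 mm from the hinge axis. The rim is 132 mm across outside; the cone narrows to a spout of 46 mm bore whose end is 4 mm above the tube's top when over it. Aluminium.
- lid: Loose black round lid, 60 g: plug 51 mm across and 8 mm high below, disc 76 mm across and 6 mm thick above it, then a round knob 24 mm across and 26 mm high, 40 mm in all. Origin at the centre of the plug's underside, z up. On the tube the disc rests on the tube's rim and the plug is inside.
- cap1: Bystander: round blue capacitor standing, 18 mm across, 28 mm high.
- cap2: Bystander: round blue capacitor standing, 18 mm across, 28 mm high.
- board: Bystander: small green circuit board 70 x 55 mm, parts on it up to 17 mm high.
- driver: Bystander: screwdriver lying on the bench.
- tweezers: Bystander: steel tweezers 120 mm long lying on the bench.

How it is judged (in metres and radians):
On the way, in this order (a step that is already met when the one before it is completed fails the run):
1. all the relays lie in the scoop (x of relay1 in the frame of scoop between -0.062 and 0.06 m and y of relay1 in the frame of scoop between -0.034 and 0.034 m and z of relay1 in the frame of scoop between 0 and 0.05 m and x of relay2 in the frame of scoop between -0.062 and 0.06 m and y of relay2 in the frame of scoop between -0.034 and 0.034 m and z of relay2 in the frame of scoop between 0 and 0.05 m and x of relay3 in the frame of scoop between -0.062 and 0.06 m and y of relay3 in the frame of scoop between -0.034 and 0.034 m and z of relay3 in the frame of scoop between 0 and 0.05 m and x of relay4 in the frame of scoop between -0.062 and 0.06 m and y of relay4 in the frame of scoop between -0.034 and 0.034 m and z of relay4 in the frame of scoop between 0 and 0.05 m and x of relay5 in the frame of scoop between -0.062 and 0.06 m and y of relay5 in the frame of scoop between -0.034 and 0.034 m and z of relay5 in the frame of scoop between 0 and 0.05 m and angle between scoop's own z axis and vertical below 0.3 rad), for 0.2 s.
2. the scoop is tipped over the funnel while the funnel is over the tube (value of joint funnel below 0.09 rad and angle between scoop's own z axis and vertical above 0.2 rad and horizontal distance between scoop_spout and funnel_mouth below 0.09 m and height (world z) of scoop_spout above 0.13 m), for 0.05 s.
3. all the relays are in the tube, with the funnel still over it (value of joint funnel below 0.09 rad and horizontal distance between each of relay1, relay2, relay3, relay4, relay5 and tube_floor below 0.028 m and z of relay1 in the frame of tube_floor between 0 and 0.078 m and z of relay2 in the frame of tube_floor between 0 and 0.078 m and z of relay3 in the frame of tube_floor between 0 and 0.078 m and z of relay4 in the frame of tube_floor between 0 and 0.078 m and z of relay5 in the frame of tube_floor between 0 and 0.078 m), for 0.2 s.
4. the funnel is swung aside again, the relays in the tube (value of joint funnel above 1.4 rad and horizontal distance between each of relay1, relay2, relay3, relay4, relay5 and tube_floor below 0.028 m and z of relay1 in the frame of tube_floor between 0 and 0.078 m and z of relay2 in the frame of tube_floor between 0 and 0.078 m and z of relay3 in the frame of tube_floor between 0 and 0.078 m and z of relay4 in the frame of tube_floor between 0 and 0.078 m and z of relay5 in the frame of tube_floor between 0 and 0.078 m), for 0.2 s.
At the end, for the whole second after the job is handed in: Every relay lies in the tube (at least 7 mm below its mouth), the funnel stands aside (more than 1.4 rad), the lid sits on the tube within 6 mm of its axis, down to within 2.5 mm and level within 3 degrees, and the scoop stands level on the bench, all at rest (all of step 4 and horizontal distance between lid and tube_top below 0.006 m and z of lid in the frame of tube_top between -0.0105 and -0.0055 m and angle between lid's own z axis and vertical below 0.06 rad and angle between scoop's own z axis and vertical below 0.1 rad and height (world z) of scoop between -0.003 and 0.008 m and linear speed of each of scoop, lid below 0.02 m/s); the robot touches nothing.
It fails at once if a bystander (capacitor, board, screwdriver or tweezers) was moved more than 30 mm (distance of any of cap1, cap2, board, driver, tweezers from where it was at the start of the episode above 0.03 m).
Of relay1, relay2, relay3, relay4, relay5 only 3 to 5 are there at a start; the rules pass over those that are not, and their reading is None.
At some moment in a run one of relay1, relay2, relay3, relay4, relay5, lid may be knocked a few centimetres aside while the robot is not near it.
It also fails if it takes over 210 s, if anything falls off the work surface, if the arm or the gripper's body presses on something with over 40 N, if the wrist force passes 120 N, or if a joint passes its speed limit or range.

ROBOT

A 6-joint arm with a two-finger parallel gripper is mounted at the origin on the work surface. World frame = base frame: x ahead of the robot, y to its left, z up, the work surface at z = 0. Lengths are in mm, angles in rad, forces in N, time in s.
With the tool pointing down it reaches from about 300 to 750 mm from the base axis. Payload 8.5 kg.
Tool frame: the origin (TCP) lies at the very end of the fingers, on their centre line; the grasp point (between the pads) lies 19 mm behind it (env.tcp_to_grasp is the z of the grasp point in the tool frame, in mm); z points along the fingers, y is the line along which they close (so a half turn about z gives the same grasp; the last joint's range is limited). The gripper opens to 88 mm and grips with 3 to 60 N. Pads are 18 mm wide; open, the fingers measure 123 mm over their backs; the gripper's body (75 mm by 187 mm) begins 45 mm behind the grasp point.
Start: joints at [-1.462, 0.381, 1.297, -0, 1.464, -0.215], TCP at [174.988, -521.402, 238.748] pointing down, gripper open.
Joint ranges: [-3.11, 3.11], [-0.89, 2.33], [0.22, 2.48], [-1.42, 4.56], [0.17, 2.85], [-2.88, 2.88]. Speed limits (rad/s): [2.39, 2.39, 3.14, 3.14, 3.14, 3.14].

INTERFACE

Orientations are given as a rotation vector (axis times angle).
In Python, from cell import env gives the robot as it stands. The module is installed in compiled form; this text tells all that it offers.
- The arm moves only by the tool move_arm, never from a script. Its argument "moves" is one flat list of numbers, 7 for each row, row after row: the shift along the world's x, y, z scaled (see below), then the turn, a rotation vector about the world's x, y, z scaled (see below), then the opening, from -1 (shut) to 1 (fully open). A call has exactly 10 rows; each row is the pose to reach, as a shift and turn from the pose commanded when the call began; what a row does not reach only later rows make up. The controller multiplies each number of a shift by 250 mm and each number of a turn by 2 rad. A row lasts 1/8 s, in which the tool goes at most 62.5 mm and 10.7 degrees, less where a joint would pass 70% of its speed; a pose out of reach is approached as far as the arm can. A call with a number of a shift or a turn outside -1 to 1 is refused whole. A call with a gripper value outside its range is refused whole. The fingers move at their own pace and stop on an object; "force" is the grip in N (left out, the last holds). Time passes only in rows, so rows that repeat a pose let the fingers close, or fill a call up. It gives the time, the measured TCP pose, the force, the opening and the grip force at its end, in the units of the state.
- env.sense(): the state, without advancing time (a new reading comes with each control period).
- env.read_camera(name): name is "scene" or "top" or "wrist"; returns the picture (480x640x3 uint8, red, green, blue); there is no depth.
- env.camera_info(name): a dict with "fovy" (degrees; the focal length in pixels is half the picture's height over the tangent of half this angle, whatever the lens; pixels are square), "cx", "cy" (the principal point, pixels), "R" (3x3) and "t" (3): a world point X has camera coordinates R X + t; the wrist camera has in their place "T_tool_cam" (4x4, takes a point from camera to tool coordinates, whose origin is the TCP and whose axes are the flange's). Camera axes: x right, y down, z forward; pixel columns grow to the right and rows downward; lengths in mm; the calibration is good to about 2 mm. A picture is of the moment at which its call begins: read the wrist's pose just before it. camera_info takes no time and is no camera call.
- env.sign_off(): hands the job in; it is judged then, once.
The state is a dict: "time_s": time; "qpos": joint angles; "qvel": joint speeds; "joint_efforts": joint torques, N m; "ee_pos": TCP position; "tcp_rot": TCP orientation; "wrist_force": force on the tool from outside, world axes, zero at the start; "ft_torque": the same for the moment, N m; "finger_gap": opening from 0.0 (shut) to 1.0 (fully open); "grip_force": force on a finger pad.
Only numpy, scipy, OpenCV 4.12 (cv2) and the standard library are available. Lean on these libraries where they do the work, as an engineer would, in place of code of your own. Each camera call takes 0.05 s, during which the arm holds its last target. There are 200 camera calls.

## Working session

There is one attempt and no reset: what is moved stays moved. The work goes in short steps, Python scripts to look and compute and a tool call to move; the robot and the scene stay as the last step left them, time stands still between calls to the robot, and variables do not carry over. Pictures are saved under pics/ and viewed, at most 14 in all, crops included, and the job is handed in when it is done.

Besides the shell and the picture viewer there is one more tool, called after "Emit:" as name(argument=value, ...) on one line, values as JSON. move_arm: Moves the arm, as the interface text tells. Its arguments: {"type":"object","properties":{"moves":{"type":"array","items":{"type":"number","minimum":-1,"maximum":1}},"force":{"type":"number"}},"required":["moves"]}

```bash
mkdir -p pics; python3 - <<'E'
from cell import env
import cv2,numpy as np
print(env.sense(), env.tcp_to_grasp)
for n in("scene","top","wrist"):
    im=env.read_camera(n); cv2.imwrite(f"pics/{n}0.png",im[:,:,::-1]); print(n,env.camera_info(n))
E
```

```text
{'time_s': 0.0, 'qpos': array([-1.46228291e+00,  3.81156200e-01,  1.29826945e+00,  8.61178153e-06,
        1.46359724e+00, -2.15306294e-01]), 'qvel': array([ 5.21615331e-04, -1.44459385e-03,  1.23929440e-03, -2.62400532e-03,
       -3.62596809e-04,  7.26604819e-06]), 'joint_efforts': array([ 9.64725950e-04, -4.37928057e+01, -2.24556613e+01,  7.13887950e-02,
        3.52625165e-02, -1.27508133e-04]), 'ee_pos': array([ 174.96904968, -521.12159811,  238.15621524]), 'tcp_rot': array([-3.09909559e+00, -5.06203756e-01, -1.33272531e-04]), 'wrist_force': array([ 0.11958882, -0.10752252,  0.10475466]), 'ft_torque': array([0.02467538, 0.03113495, 0.00877179]), 'grip_force': 0.0, 'finger_gap': 1.0041620904921582} -18.700000000000003
scene {'fovy': 46.26239837954506, 'cx': 324.6435761336334, 'cy': 242.1305333394292, 'R': array([[ 0.77060147,  0.63724387, -0.00967559],
       [ 0.36494101, -0.4536577 , -0.8130269 ],
       [-0.52248582,  0.62298871, -0.58214572]]), 't': array([-404.61811334,  -95.68659732, 1453.42503165])}
top {'fovy': 49.86159499841529, 'cx': 320.8171132963236, 'cy': 239.4310631869345, 'R': array([[ 0.02862683, -0.99933589, -0.02254526],
       [-0.9812507 , -0.02379387, -0.19126136],
       [ 0.1905979 ,  0.02759776, -0.98128019]]), 't': array([ -22.43003654,  576.86007539, 1064.46495772])}
wrist {'fovy': 65.65163605864181, 'cx': 324.6113563548918, 'cy': 237.3646477666976, 'T_tool_cam': array([[-1.90471045e-04, -9.61550645e-01, -2.74627605e-01,
         7.13557731e+01],
       [ 9.99999967e-01, -1.35388319e-04, -2.19527504e-04,
         3.95989581e-01],
       [ 1.73905443e-04, -2.74627638e-01,  9.61550638e-01,
        -1.45489540e+02],
       [ 0.00000000e+00,  0.00000000e+00,  0.00000000e+00,
         1.00000000e+00]])}
```

View pics/top0.png

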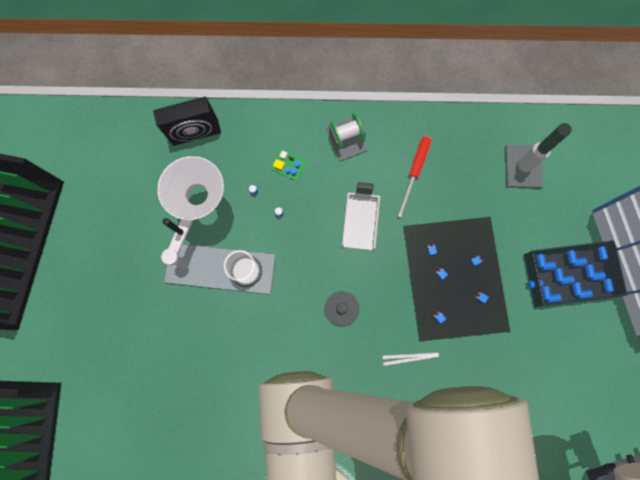

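View pics/scene0.png

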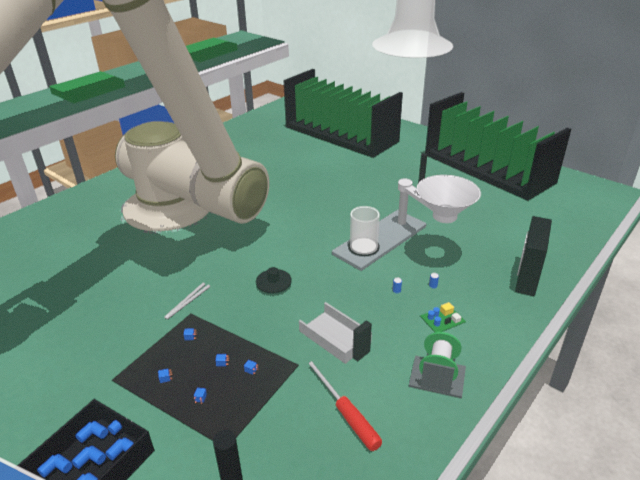

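Top view: five relays at about (432,250), (442,273), (476,261), (483,298) and (440,317). The scoop is at (361,221) with its grip at (365,188), tube (240,268), funnel (190,188), post (170,257) and lid (341,308).

```bash
cat > h.py <<'E'
from cell import env
import cv2,numpy as np
from scipy.spatial.transform import Rotation as Ro
def cam(n,s=None):
    c=env.camera_info(n); f=240/np.tan(np.radians(c['fovy']/2))
    if n=='wrist':
        s=s or env.sense(); T=np.eye(4); T[:3,:3]=Ro.from_rotvec(s['tcp_rot']).as_matrix(); T[:3,3]=s['ee_pos']
        M=T@c['T_tool_cam']; R=M[:3,:3].T; t=-R@M[:3,3]
    else: R,t=c['R'],c['t']
    return f,c['cx'],c['cy'],R,t
def onplane(c,px,z):
    f,cx,cy,R,t=c; px=np.atleast_2d(px).astype(float)
    d=np.c_[(px-[cx,cy])/f,np.ones(len(px))]@R; o=-R.T@t
    return o+d*((z-o[2])/d[:,2])[:,None]
def proj(c,X):
    f,cx,cy,R,t=c; q=np.atleast_2d(X)@R.T+t
    return q[:,:2]/q[:,2:]*f+[cx,cy]
def grab(n,save=None):
    s=env.sense() if n=='wrist' else None
    c=cam(n,s); im=env.read_camera(n)[:,:,::-1].copy()
    if save: cv2.imwrite(f'pics/{save}.png',im)
    return c,im
def blobs(m,amin):
    cs,_=cv2.findContours(m.astype(np.uint8),cv2.RETR_EXTERNAL,cv2.CHAIN_APPROX_NONE)
    return [k for k in cs if cv2.contourArea(k)>=amin]
def blue(im):
    h=cv2.cvtColor(im,cv2.COLOR_BGR2HSV); return cv2.inRange(h,(100,120,60),(125,255,255))
E
python3 - <<'E'
from h import *
c=cam('top')
P=lambda n,px,z: print(n,onplane(c,px,z).round(0).tolist())
P('relays',[(432,250),(442,273),(476,261),(483,298),(440,317)],11)
P('pad',[(404,227),(491,218),(509,331),(421,341)],3)
P('scoop bottom corners/grip top',[(343,249),(375,250)],0);P('grip',[(365,186)],72)
P('tube',[(241,267)],102);P('post',[(169,257)],140);P('funnel',[(191,188)],171);P('lid',[(341,308)],40);P('pin',[(170,224)],218)
P('caps',[(253,189),(279,211)],28);P('board',[(288,166)],5);P('driver',[(428,140),(401,216)],5);P('tw',[(384,360),(438,354)],2)
P('station',[(167,246),(274,254),(272,293),(165,283)],12)
E
```

```text
relays [[568.0, -255.0, 11.0], [517.0, -277.0, 11.0], [545.0, -352.0, 11.0], [464.0, -365.0, 11.0], [420.0, -271.0, 11.0]]
pad [[621.0, -194.0, 3.0], [646.0, -391.0, 3.0], [394.0, -422.0, 3.0], [367.0, -230.0, 3.0]]
scoop bottom corners/grip top [[567.0, -57.0, 0.0], [567.0, -129.0, 0.0]]
grip [[695.0, -100.0, 72.0]]
tube [[506.0, 155.0, 102.0]]
post [[518.0, 293.0, 140.0]]
funnel [[653.0, 251.0, 171.0]]
lid [[432.0, -54.0, 40.0]]
pin [[568.0, 271.0, 218.0]]
caps [[696.0, 151.0, 28.0], [645.0, 90.0, 28.0]]
board [[760.0, 76.0, 5.0]]
driver [[831.0, -250.0, 5.0], [646.0, -187.0, 5.0]]
tw [[325.0, -150.0, 2.0], [341.0, -267.0, 2.0]]
station [[562.0, 342.0, 12.0], [550.0, 98.0, 12.0], [462.0, 99.0, 12.0], [478.0, 339.0, 12.0]]
```

View pics/wrist0.png

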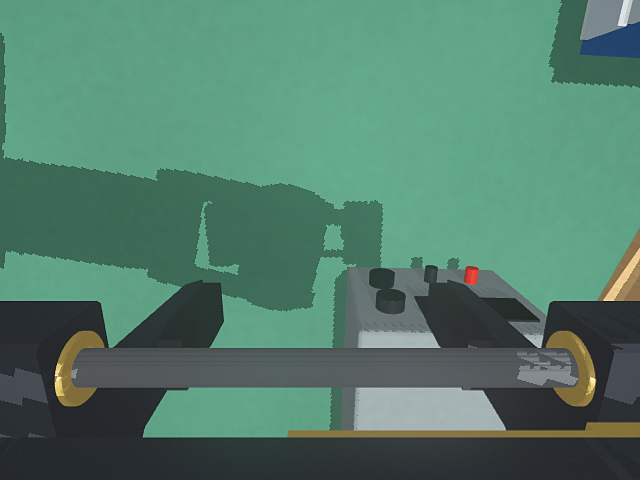

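The wrist camera sees only bare bench and an unlisted box. I'll move it over the pad.

Emit:
move_arm(moves=[0.2,0.17,0.05,0,0,-0.03,0,0.4,0.34,0.1,0,0,-0.06,0,0.6,0.5,0.15,0,0,-0.1,0,0.8,0.68,0.2,0,0,-0.13,0,1,0.84,0.245,0,0,-0.162,0,1,0.84,0.245,0,0,-0.162,0,1,0.84,0.245,0,0,-0.162,0,1,0.84,0.245,0,0,-0.162,0,1,0.84,0.245,0,0,-0.162,0,1,0.84,0.245,0,0,-0.162,0], force=20)

```text
time_s: 1.4
ee_pos: [424.4, -312.0, 299.9]
tcp_rot: [-3.141, 0.002, 0.0]
wrist_force: [-0.1, -0.2, -0.1]
finger_gap: 0.5
grip_force: 0.0
```

```bash
cat > relays.py <<'E'
from h import *
def relays(save=None,amin=60,roi=(350,660,-430,-180)):
    c,im=grab('wrist',save); out=[]
    for k in blobs(blue(im),amin):
        w=onplane(c,k.reshape(-1,2),14)[:,:2]
        (cx,cy),(a,b),an=cv2.minAreaRect(w.astype(np.float32))
        if not(roi[0]<cx<roi[1] and roi[2]<cy<roi[3]): continue
        if a<b: a,b,an=b,a,an+90
        out.append((round(cx,1),round(cy,1),round(a,1),round(b,1),round((an+90)%180-90)))
    return out
if __name__=='__main__':
    import sys
    for r in relays(sys.argv[1] if len(sys.argv)>1 else None): print(r)
    s=env.sense(); print(s['time_s'],s['ee_pos'].round(1),s['tcp_rot'].round(3))
E
python3 relays.py pad1
```

```text
(419.0, -272.3, 18.1, 17.7, 44)
(464.5, -364.4, 19.3, 15.7, 54)
(514.4, -277.2, 18.8, 15.9, 40)
(545.7, -352.1, 19.8, 16.3, -59)
(566.7, -256.1, 20.0, 16.3, 13)
1.45 [ 424.6 -311.9  299.9] [-3.141e+00  2.000e-03  0.000e+00]
```

View pics/pad1.png

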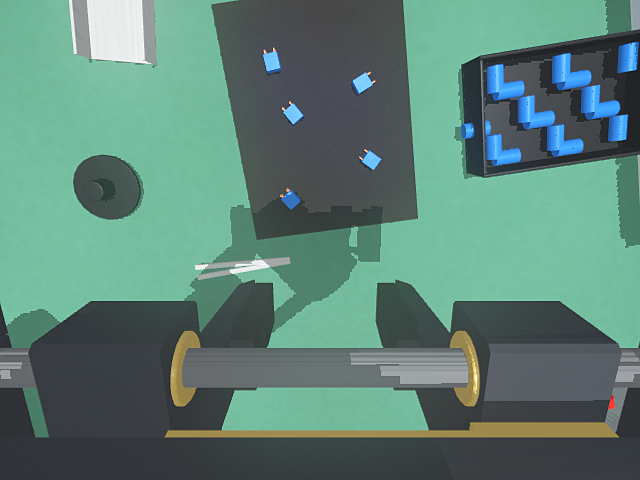

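Wrist view: relays at (271,62), (292,113), (362,84), (371,160) and (290,200), with their pins giving the headings. The lid is at (107,187) and the scoop's open end at (115,60). First grasp: the relay at (567,-256), 13°.

Emit:
move_arm(moves=[0.14,0.05,-0.2,0,0,0.03,0,0.28,0.11,-0.4,0,0,0.06,0,0.42,0.16,-0.6,0,0,0.1,0,0.567,0.221,-0.8,0,0,0.113,0,0.567,0.221,-0.96,0,0,0.113,0,0.567,0.221,-0.96,0,0,0.113,0,0.567,0.221,-0.96,0,0,0.113,0,0.567,0.221,-0.96,0,0,0.113,0,0.567,0.221,-0.96,0,0,0.113,0,0.567,0.221,-0.96,0,0,0.113,0])

```text
time_s: 2.7
ee_pos: [566.8, -256.4, 60.7]
tcp_rot: [3.121, 0.354, 0.001]
wrist_force: [0.5, 0.2, 0.4]
finger_gap: 0.502
grip_force: 0.0
```

Emit:
move_arm(moves=[0,0,-0.12,0,0,0,0,0,0,-0.216,0,0,0,0,0,0,-0.216,0,0,0,0,0,0,-0.216,0,0,0,-1,0,0,-0.216,0,0,0,-1,0,0,-0.216,0,0,0,-1,0,0,-0.216,0,0,0,-1,0,0,-0.1,0,0,0,-1,0,0,0.104,0,0,0,-1,0,0,0.104,0,0,0,-1])

```text
time_s: 3.95
ee_pos: [568.2, -257.1, 89.8]
tcp_rot: [3.117, 0.354, 0.009]
wrist_force: [-0.4, -1.0, -1.0]
finger_gap: 0.165
grip_force: 20.0
```

Emit:
move_arm(moves=[0.03,0.08,0,0,0,0.09,-1,0.07,0.16,0,0,0,0.18,-1,0.11,0.25,0,0,0,0.27,-1,0.15,0.33,0,0,0,0.36,-1,0.2,0.42,0,0,0,0.45,-1,0.25,0.5,0,0,0,0.54,-1,0.293,0.577,0,0,0,0.646,-1,0.293,0.577,-0.1,0,0,0.646,-1,0.293,0.577,-0.256,0,0,0.646,-1,0.293,0.577,-0.256,0,0,0.646,-1])

```text
time_s: 5.2
ee_pos: [638.1, -111.2, 18.7]
tcp_rot: [-2.275, -2.157, 0.005]
wrist_force: [-0.6, -0.2, 0.2]
finger_gap: 0.167
grip_force: 20.0
```

```bash
python3 - <<'E'
from h import *
grab('scene','s1'); c,im=grab('wrist','w1')
s=cv2.imread('pics/s1.png')[230:400,230:430]
cv2.imwrite('pics/s1c.png',np.hstack([cv2.resize(s,(480,408)),cv2.resize(im,(320,408))[:, :320]]))
E
```

```text
(no output)
```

View pics/s1c.png

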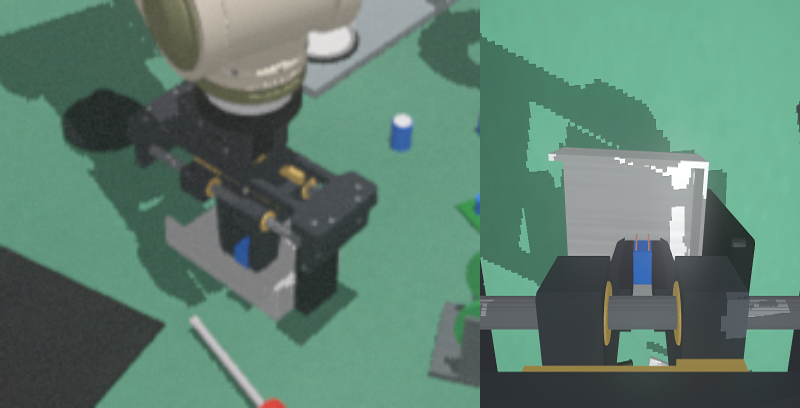

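The relay hangs inside the pan and the body clears the grip. I'll release it and fetch the next: (514,-277), 40°.

Emit:
move_arm(moves=[0,0,0,0,0,0,-0.4,0,0,0,0,0,0,-0.4,0,0,0.12,0,0,0,-0.4,0,0,0.28,0,0,0,-0.2,-0.1,-0.13,0.3,0,0,-0.08,0,-0.2,-0.26,0.3,0,0,-0.16,0,-0.3,-0.4,0.3,0,0,-0.25,0,-0.4,-0.54,0.25,0,0,-0.33,0,-0.502,-0.661,0.152,0,0,-0.41,0,-0.502,-0.661,0.152,0,0,-0.41,0])

```text
time_s: 6.55
ee_pos: [512.7, -278.6, 59.2]
tcp_rot: [-2.953, -1.067, 0.002]
wrist_force: [0.0, 0.7, 0.7]
finger_gap: 0.5
grip_force: 0.0
```

Emit:
move_arm(moves=[0,0,-0.12,0,0,0,0,0,0,-0.216,0,0,0,0,0,0,-0.216,0,0,0,0,0,0,-0.216,0,0,0,-1,0,0,-0.216,0,0,0,-1,0,0,-0.216,0,0,0,-1,0,0,-0.216,0,0,0,-1,0,0,-0.1,0,0,0,-1,0,0,0.104,0,0,0,-1,0,0,0.104,0,0,0,-1])

```text
time_s: 7.8
ee_pos: [515.8, -278.2, 89.5]
tcp_rot: [2.947, 1.072, 0.006]
wrist_force: [-0.6, 0.7, -0.1]
finger_gap: 0.169
grip_force: 20.0
```

Emit:
move_arm(moves=[0.06,0.1,0,0,0,0.06,-1,0.13,0.2,0,0,0,0.12,-1,0.2,0.32,0,0,0,0.19,-1,0.28,0.44,0,0,0,0.26,-1,0.36,0.56,0,0,0,0.33,-1,0.44,0.68,0,0,0,0.38,-1,0.502,0.785,0,0,0,0.41,-1,0.502,0.785,-0.12,0,0,0.41,-1,0.502,0.785,-0.25,0,0,0.41,-1,0.502,0.785,-0.256,0,0,0.41,-1])

```text
time_s: 9.05
ee_pos: [638.3, -80.4, 19.0]
tcp_rot: [-2.276, -2.158, 0.005]
wrist_force: [0.3, -0.9, 0.5]
finger_gap: 0.171
grip_force: 20.0
```

Emit:
move_arm(moves=[0,0,0,0,0,0,-0.4,0,0,0,0,0,0,-0.4,0,0,0.12,0,0,0,-0.4,0,0,0.28,0,0,0,-0.2,-0.06,-0.17,0.3,0,0,0.06,0,-0.13,-0.36,0.3,0,0,0.12,0,-0.21,-0.56,0.3,0,0,0.18,0,-0.3,-0.77,0.25,0,0,0.24,0,-0.377,-0.98,0.152,0,0,0.297,0,-0.377,-0.98,0.152,0,0,0.297,0])

```text
time_s: 10.3
ee_pos: [543.8, -329.1, 59.2]
tcp_rot: [-1.552, -2.73, 0.0]
wrist_force: [0.0, 0.7, 0.8]
finger_gap: 0.5
grip_force: 0.0
```

Emit:
move_arm(moves=[0,-0.104,0,0,0,0,0,0,-0.104,-0.1,0,0,0,0,0,-0.104,-0.216,0,0,0,0,0,-0.104,-0.216,0,0,0,-0.5,0,-0.104,-0.216,0,0,0,-1,0,-0.104,-0.216,0,0,0,-1,0,-0.104,-0.216,0,0,0,-1,0,-0.104,-0.1,0,0,0,-1,0,-0.104,0.104,0,0,0,-1,0,-0.104,0.104,0,0,0,-1])

```text
time_s: 11.55
ee_pos: [547.1, -353.1, 90.2]
tcp_rot: [1.543, 2.728, -0.003]
wrist_force: [-0.5, 0.3, -0.8]
finger_gap: 0.172
grip_force: 20.0
```

Emit:
move_arm(moves=[0.03,0.12,0,0,0,-0.05,-1,0.07,0.26,0,0,0,-0.1,-1,0.11,0.4,0,0,0,-0.15,-1,0.15,0.55,0,0,0,-0.2,-1,0.2,0.7,0,0,0,-0.25,-1,0.24,0.84,0,0,0,-0.28,-1,0.273,0.96,0,0,0,-0.297,-1,0.273,0.96,-0.1,0,0,-0.297,-1,0.273,0.96,-0.23,0,0,-0.297,-1,0.273,0.96,-0.24,0,0,-0.297,-1])

```text
time_s: 12.8
ee_pos: [612.5, -111.3, 23.4]
tcp_rot: [-2.276, -2.158, 0.004]
wrist_force: [0.7, 0.6, -0.8]
finger_gap: 0.165
grip_force: 20.0
```

Emit:
move_arm(moves=[0,0,0,0,0,0,-0.4,0,0,0,0,0,0,-0.4,0,0,0.12,0,0,0,-0.4,0,0,0.26,0,0,0,-0.2,-0.1,-0.17,0.28,0,0,-0.05,0,-0.21,-0.36,0.28,0,0,-0.11,0,-0.33,-0.56,0.28,0,0,-0.17,0,-0.46,-0.78,0.22,0,0,-0.23,0,-0.598,-1,0.136,0,0,-0.288,0,-0.598,-1,0.136,0,0,-0.288,0])

```text
time_s: 14.05
ee_pos: [462.5, -364.7, 59.8]
tcp_rot: [2.803, 1.418, -0.0]
wrist_force: [0.5, 0.3, 0.8]
finger_gap: 0.505
grip_force: 0.0
```

Emit:
move_arm(moves=[0,-0.01,0,0,0,0,0,0,-0.01,-0.1,0,0,0,0,0,-0.01,-0.216,0,0,0,0,0,-0.01,-0.216,0,0,0,-0.5,0,-0.01,-0.216,0,0,0,-1,0,-0.01,-0.216,0,0,0,-1,0,-0.01,-0.216,0,0,0,-1,0,-0.01,-0.1,0,0,0,-1,0,-0.01,0.104,0,0,0,-1,0,-0.01,0.104,0,0,0,-1])

```text
time_s: 15.3
ee_pos: [465.6, -365.7, 89.8]
tcp_rot: [2.793, 1.422, 0.003]
wrist_force: [0.1, 0.5, -0.4]
finger_gap: 0.168
grip_force: 20.0
```

Emit:
move_arm(moves=[0.07,0.12,0,0,0,0.04,-1,0.14,0.24,0,0,0,0.09,-1,0.21,0.36,0,0,0,0.14,-1,0.28,0.49,0,0,0,0.18,-1,0.36,0.62,0,0,0,0.22,-1,0.44,0.75,0,0,0,0.26,-1,0.52,0.88,0,0,0,0.288,-1,0.598,1,0,0,0,0.288,-1,0.598,1,0,0,0,0.288,-1,0.598,1,0,0,0,0.288,-1])

```text
time_s: 16.55
ee_pos: [613.4, -114.9, 85.3]
tcp_rot: [-2.279, -2.161, 0.001]
wrist_force: [1.1, -1.2, -0.1]
finger_gap: 0.165
grip_force: 20.0
```

Emit:
move_arm(moves=[0,0.07,0,0,0,0,-1,0,0.138,0,0,0,0,-1,0,0.138,-0.1,0,0,0,-1,0,0.138,-0.23,0,0,0,-1,0,0.138,-0.24,0,0,0,-1,0,0.138,-0.24,0,0,0,-0.4,0,0.138,-0.24,0,0,0,-0.4,0,0.138,-0.12,0,0,0,-0.4,0,0.138,0.05,0,0,0,-0.3,0,0.138,0.16,0,0,0,-0.2])

```text
time_s: 17.8
ee_pos: [614.5, -80.0, 129.2]
tcp_rot: [2.277, 2.159, 0.003]
wrist_force: [0.0, 0.5, -0.2]
finger_gap: 0.4
grip_force: 0.0
```

Emit:
move_arm(moves=[-0.09,-0.08,0.05,0,0,-0.08,0,-0.18,-0.16,0.1,0,0,-0.16,0,-0.27,-0.24,0.15,0,0,-0.24,0,-0.36,-0.32,0.2,0,0,-0.32,0,-0.45,-0.4,0.25,0,0,-0.4,0,-0.54,-0.48,0.29,0,0,-0.48,0,-0.63,-0.56,0.296,0,0,-0.56,0,-0.72,-0.64,0.296,0,0,-0.64,0,-0.81,-0.71,0.296,0,0,-0.72,0,-0.896,-0.768,0.296,0,0,-0.759,0])

```text
time_s: 19.05
ee_pos: [389.2, -272.5, 201.0]
tcp_rot: [3.14, -0.006, 0.002]
wrist_force: [-0.2, -1.2, 0.6]
finger_gap: 0.502
grip_force: 0.0
```

```bash
python3 relays.py pad2; python3 - <<'E'
from h import *
c,im=grab('top','t2')
a=cv2.imread('pics/pad2.png'); q=proj(cam('wrist'),[[419,-272,11]])[0].astype(int); print(q)
A=a[max(0,q[1]-60):max(0,q[1]-60)+120,max(0,q[0]-60):q[0]+60]
B=im[180:260,330:410]
cv2.imwrite('pics/t2c.png',np.hstack([cv2.resize(A,(400,400)),cv2.resize(B,(400,400))]))
E
```

```text
(418.7, -271.8, 18.3, 16.3, 44)
19.1 [ 387.7 -273.7  201. ] [ 3.14  -0.012  0.   ]
[323 179]
```

View pics/t2c.png

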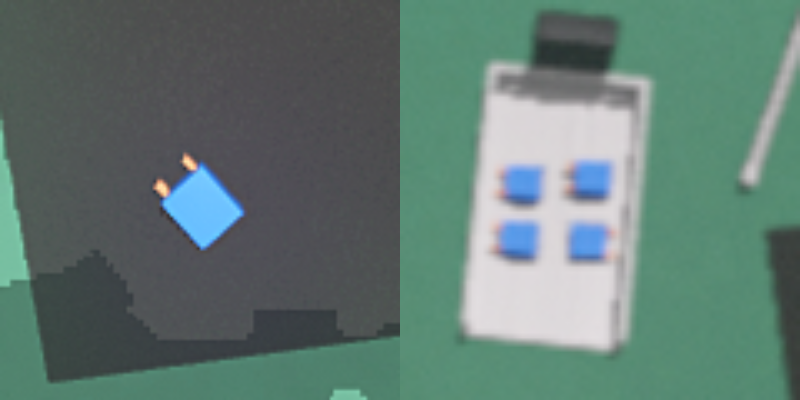

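Four relays sit in the scoop in a neat square. The last one, (418.7,-271.8), is at about 42°.

Emit:
move_arm(moves=[0.05,0,-0.2,0,0,0.09,0,0.1,0,-0.4,0,0,0.18,0,0.115,0,-0.55,0,0,0.27,0,0.115,0,-0.65,0,0,0.367,0,0.115,0,-0.73,0,0,0.367,0,0.115,0,-0.776,0,0,0.367,0,0.115,0,-0.776,0,0,0.367,0,0.115,0,-0.776,0,0,0.367,-1,0.115,0,-0.776,0,0,0.367,-1,0.115,0,-0.776,0,0,0.367,-1])

```text
time_s: 20.4
ee_pos: [418.9, -272.1, 6.4]
tcp_rot: [2.932, 1.127, 0.001]
wrist_force: [-0.8, -0.9, 0.2]
finger_gap: 0.182
grip_force: 0.0
```

Emit:
move_arm(moves=[0,0,0,0,0,0,-1,0,0,0.12,0,0,0,-1,0,0,0.32,0,0,0,-1,0.1,0.1,0.32,0,0,0.06,-1,0.2,0.21,0.32,0,0,0.13,-1,0.31,0.33,0.32,0,0,0.2,-1,0.43,0.45,0.32,0,0,0.27,-1,0.55,0.57,0.32,0,0,0.34,-1,0.677,0.699,0.32,0,0,0.393,-1,0.677,0.699,0.32,0,0,0.393,-1])

```text
time_s: 21.65
ee_pos: [589.1, -95.2, 85.7]
tcp_rot: [2.273, 2.168, 0.001]
wrist_force: [0.1, 0.4, 0.1]
finger_gap: 0.169
grip_force: 20.0
```

Emit:
move_arm(moves=[0,0,-0.1,0,0,0,-1,0,0,-0.2,0,0,0,-1,0,0,-0.24,0,0,0,-1,0,0,-0.24,0,0,0,-1,0,0,-0.24,0,0,0,-0.4,0,0,-0.24,0,0,0,-0.4,0,0,-0.24,0,0,0,-0.4,0,0,-0.12,0,0,0,-0.4,0,0,0.05,0,0,0,-0.2,0,0,0.2,0,0,0,0])

```text
time_s: 22.9
ee_pos: [588.0, -97.1, 137.7]
tcp_rot: [2.277, 2.164, 0.0]
wrist_force: [0.4, -0.1, 0.3]
finger_gap: 0.487
grip_force: 0.0
```

Emit:
move_arm(moves=[-0.03,0,0.1,0,0,-0.08,0,-0.06,0,0.2,0,0,-0.16,0,-0.09,0,0.3,0,0,-0.24,0,-0.12,0,0.4,0,0,-0.32,0,-0.15,0,0.456,0,0,-0.4,0,-0.192,0,0.456,0,0,-0.48,0,-0.192,0,0.456,0,0,-0.56,0,-0.192,0,0.456,0,0,-0.64,0,-0.192,0,0.456,0,0,-0.72,0,-0.192,0,0.456,0,0,-0.759,0])

```text
time_s: 24.15
ee_pos: [539.9, -97.1, 250.2]
tcp_rot: [3.142, -0.003, 0.0]
wrist_force: [0.5, 0.2, -0.5]
finger_gap: 0.501
grip_force: 0.0
```

```bash
python3 - <<'E'
from h import *
c,im=grab('wrist','w3'); print(env.sense()['ee_pos'],env.sense()['tcp_rot'])
E
```

```text
[539.87541257 -97.07150899 250.17281836] [ 3.14152850e+00 -6.09276645e-03  2.26563757e-04]
```

View pics/w3.png

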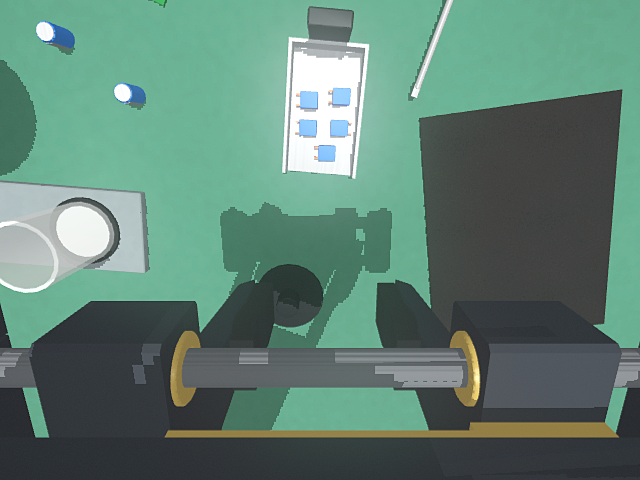

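All five relays are in the scoop: blue at (309,100), (341,97), (308,128), (340,128) and (326,153). The grip block is around (331,20). Next, the scoop's pose.

```bash
python3 - <<'E'
from h import *
c=cam('wrist'); im=cv2.imread('pics/w3.png')
sp=onplane(c,[(283,172),(355,178)],1); bk=onplane(c,[(290,39),(368,45)],28); g=onplane(c,[(309,7),(354,11)],72)
print(sp.round(1),bk.round(1),g.round(1))
for n,p in(('back top',bk),('grip back',g),('spout',sp)):
    d=p[0]-p[1]; print(n,p.mean(0).round(1),np.degrees(np.arctan2(-d[0],d[1])).round(1))
v=(bk.mean(0)-sp.mean(0))[:2]; print('yaw',np.degrees(np.arctan2(v[1],v[0])),np.linalg.norm(v))
m=(cv2.cvtColor(im,cv2.COLOR_BGR2GRAY)[0:60,290:370]); print(m[4:46:3,40],m[4:46:3,30])
E
```

```text
[[ 570.2  -53.6    1. ]
 [ 563.6 -129.3    1. ]] [[ 690.5  -66.9   28. ]
 [ 685.3 -136.6   28. ]] [[ 703.1  -85.8   72. ]
 [ 700.3 -120.5   72. ]]
back top [ 687.9 -101.7   28. ] -4.2
grip back [ 701.7 -103.1   72. ] -4.7
spout [566.9 -91.4   1. ] -5.0
yaw -4.8719518336659915 121.41042181182806
[159 162 123 124 130 133 136 124  96  98 103 105 117 181] [159  95 124 127 129 133 136  94  98 101 105 106 169 172]
```

Scoop grip is at about (694,-102.4), yaw -4.9°. The hand has to be free to swing the funnel, so I'll go and look at the station first.

Emit:
move_arm(moves=[-0.04,0.1,0.1,0,0,0,0,-0.09,0.25,0.2,0,0,0,0,-0.16,0.45,0.32,0,0,0,0,-0.24,0.65,0.32,0,0,0,0,-0.3,0.82,0.32,0,0,0,0,-0.36,0.988,0.32,0,0,0,0,-0.36,0.988,0.32,0,0,0,0,-0.36,0.988,0.32,0,0,0,0,-0.36,0.988,0.32,0,0,0,0,-0.36,0.988,0.32,0,0,0,0])

```text
time_s: 25.45
ee_pos: [450.3, 149.1, 329.9]
tcp_rot: [3.142, 0.001, -0.0]
wrist_force: [-0.5, 0.2, -0.2]
finger_gap: 0.498
grip_force: 0.0
```

```bash
python3 - <<'E'
from h import *
c,im=grab('wrist','w4'); print(env.sense()['ee_pos'],env.sense()['tcp_rot'])
E
```

```text
[450.26340013 149.22073415 329.90570225] [ 3.14157092e+00  1.10306181e-03 -2.98668187e-04]
```

View pics/w4.png

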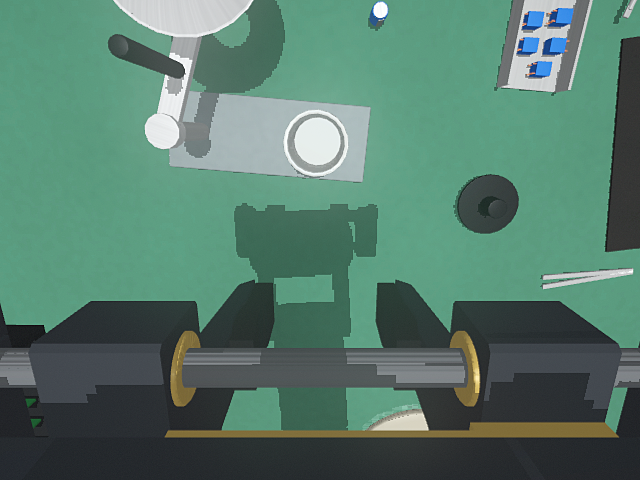

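Pin top is at (118,45), post cap (163,131), tube rim centre (316,142) and lid knob top (494,208). Now converting to positions.

```bash
python3 - <<'E'
from h import *
c=cam('wrist'); t=cam('top')
def tri(a,b):
    A=[];
    for (f,cx,cy,R,tt),p in((c,a),(t,b)):
        Pm=np.array([[f,0,cx],[0,f,cy],[0,0,1]])@np.c_[R,tt]; A.append(Pm)
    X=cv2.triangulatePoints(A[0],A[1],np.float64(a).reshape(2,1),np.float64(b).reshape(2,1)); return (X[:3]/X[3]).ravel().round(1)
print('pin',onplane(c,(118,45),218),tri((118,45),(167.5,222)))
print('post',tri((163,131),(169,257)))
im=cv2.imread('pics/w4.png'); 
print('tube',onplane(c,(316,142),102),tri((316,142),(241,267)))
for z in(140,150,160):print(z,onplane(c,(163,131),z).round(1), onplane(t,(169,257),z).round(1))
print('lid',onplane(c,(494,208),40),onplane(c,(488,204),14))
print('station',onplane(c,[(370,107),(362,182)],12))
E
```

```text
pin [[573.51060876 278.7209971  218.        ]] [569.8 272.2 230.9]
post [522.1 303.1 108.8]
tube [[511.45257581 157.55185993 102.        ]] [510.1 158.8  76.5]
140 [[521.7 289.3 140. ]] [[517.6 293.4 140. ]]
150 [[521.7 285.1 150. ]] [[516.1 290.2 150. ]]
160 [[521.7 280.9 160. ]] [[514.6 286.9 160. ]]
lid [[433.73132115 -52.4648503   40.        ]] [[433.58776588 -56.31663966  14.        ]]
station [[548.94255996  95.76367926  12.        ]
 [460.84047774 102.70460436  12.        ]]
```

Emit:
move_arm(moves=[0.07,0.07,0,0,0,0.09,0,0.14,0.14,0,0,0,0.18,0,0.21,0.21,-0.05,0,0,0.27,0,0.28,0.29,-0.1,0,0,0.36,0,0.35,0.37,-0.15,0,0,0.45,0,0.42,0.45,-0.2,0,0,0.54,0,0.488,0.512,-0.25,0,0,0.602,0,0.488,0.512,-0.36,0,0,0.602,0,0.488,0.512,-0.36,0,0,0.602,0,0.488,0.512,-0.36,0,0,0.602,0])

```text
time_s: 26.75
ee_pos: [572.3, 277.6, 241.2]
tcp_rot: [2.588, 1.78, 0.002]
wrist_force: [-0.1, -0.3, 0.0]
finger_gap: 0.497
grip_force: 0.0
```

```bash
python3 - <<'E'
from h import *
c,a=grab('wrist'); _,b=grab('scene'); print(env.sense()['ee_pos'])
cv2.imwrite('pics/w5.png',np.hstack([cv2.resize(a,(400,300)),cv2.resize(b[120:300,330:570],(400,300))]))
E
```

```text
[572.33835792 277.69792528 241.49717354]
```

View pics/w5.png

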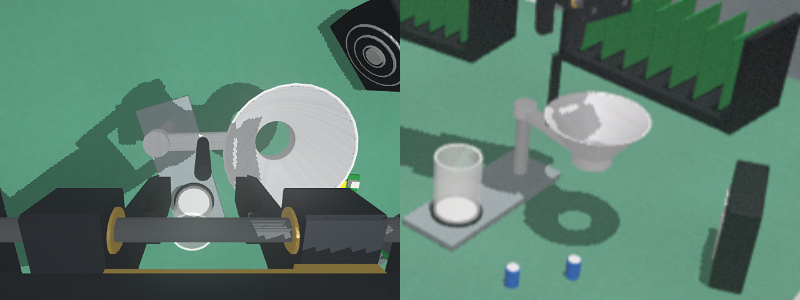

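The pin top lies midway between the fingers, at about (204,172) in the half-size view. Descending and closing lightly.

Emit:
move_arm(moves=[0,0,-0.08,0,0,0,0,0,0,-0.16,0,0,0,0,0,0,-0.212,0,0,0,0,0,0,-0.212,0,0,0,0,0,0,-0.212,0,0,0,-1,0,0,-0.212,0,0,0,-1,0,0,-0.212,0,0,0,-1,0,0,-0.212,0,0,0,-1,0,0,-0.212,0,0,0,-1,0,0,-0.212,0,0,0,-1], force=12)

```text
time_s: 28.1
ee_pos: [572.2, 277.8, 187.4]
tcp_rot: [2.587, 1.781, 0.001]
wrist_force: [0.9, -0.5, 2.8]
finger_gap: 0.152
grip_force: 12.0
```

```bash
python3 - <<'E'
from h import *
s=env.sense();print(s['ee_pos'],s['wrist_force'],s['finger_gap'])
H=np.array([521,297.6]); p=s['ee_pos'][:2]; a0=np.arctan2(*(p-H)[::-1]); print(np.degrees(a0),np.linalg.norm(p-H))
a1=np.radians(-95.5); r=np.linalg.norm(p-H)
for k in range(1,9):
    a=a0+(a1-a0)*k/8; q=H+r*np.array([np.cos(a),np.sin(a)]); print(((q-p)/250).round(3),((a-a0)/2).round(3))
E
```

```text
[572.22541789 277.82926281 187.3560813 ] [ 0.86213122 -0.51818444  2.77738332] 0.15226619494024268
-21.10437449414055 54.90833713250619
[-0.015 -0.032] -0.081
[-0.036 -0.061] -0.162
[-0.061 -0.087] -0.243
[-0.089 -0.108] -0.325
[-0.121 -0.124] -0.406
[-0.155 -0.135] -0.487
[-0.19 -0.14] -0.568
[-0.226 -0.14 ] -0.649
```

Emit:
move_arm(moves=[-0.015,-0.032,0,0,0,-0.081,-1,-0.036,-0.061,0,0,0,-0.162,-1,-0.061,-0.087,0,0,0,-0.243,-1,-0.089,-0.108,0,0,0,-0.325,-1,-0.121,-0.124,0,0,0,-0.406,-1,-0.155,-0.135,0,0,0,-0.487,-1,-0.19,-0.14,0,0,0,-0.568,-1,-0.226,-0.14,0,0,0,-0.649,-1,-0.232,-0.139,0,0,0,-0.649,-1,-0.232,-0.139,0,0,0,-0.649,-1])

```text
time_s: 29.35
ee_pos: [514.5, 242.9, 187.3]
tcp_rot: [3.138, -0.14, 0.002]
wrist_force: [2.6, -2.2, 3.6]
finger_gap: 0.157
grip_force: 12.0
```

Emit:
move_arm(moves=[0,0,0,0,0,0,0,0,0,0,0,0,0,0,0,0,0,0,0,0,0,0,0,0.1,0,0,0,0,0,0,0.2,0,0,0,0,0,0,0.35,0,0,0,0,0,0,0.5,0,0,0,0,-0.14,-0.1,0.5,0,0,0,0,-0.28,-0.25,0.5,0,0,0,0,-0.3,-0.4,0.5,0,0,0,0])

```text
time_s: 30.6
ee_pos: [437.0, 142.6, 312.4]
tcp_rot: [-3.138, 0.142, -0.0]
wrist_force: [0.8, -0.3, -0.1]
finger_gap: 0.501
grip_force: 0.0
```

```bash
python3 - <<'E'
from h import *
s=env.sense();print(s['ee_pos'],s['tcp_rot'])
c,a=grab('wrist'); t,b=grab('top','t6'); _,d=grab('scene','s6')
cv2.imwrite('pics/w6.png',np.hstack([cv2.resize(a,(400,300)),cv2.resize(b[140:320,140:380],(400,300))]))
E
```

```text
[437.00907432 142.59423324 312.38257296] [-3.13822586e+00  1.41806876e-01 -2.90929268e-04]
```

View pics/w6.png

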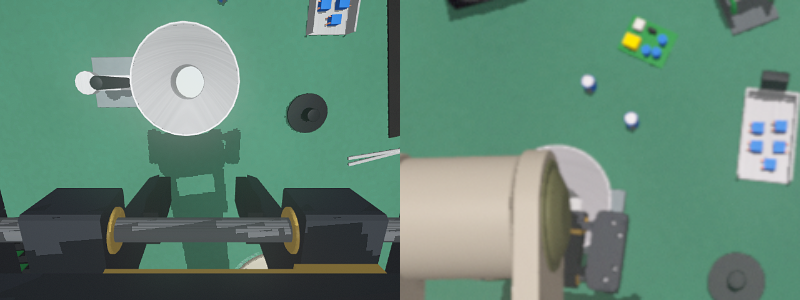

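The funnel stands over the tube, concentric with the white tube floor at (187,82) in the half-size view. Now I'll grip the scoop.

Emit:
move_arm(moves=[0.1,-0.1,-0.0,0,0,0.09,0,0.2,-0.21,-0.0,0,0,0.18,0,0.3,-0.32,-0.05,0,0,0.27,0,0.4,-0.43,-0.1,0,0,0.36,0,0.5,-0.54,-0.2,0,0,0.45,0,0.6,-0.65,-0.3,0,0,0.54,0,0.7,-0.76,-0.4,0,0,0.63,0,0.8,-0.87,-0.5,0,0,0.72,0,0.92,-0.98,-0.648,0,0,0.788,0,0.92,-0.98,-0.648,0,0,0.788,0])

```text
time_s: 32.0
ee_pos: [669.3, -102.3, 145.1]
tcp_rot: [-2.312, -2.118, 0.005]
wrist_force: [-0.6, -0.1, -0.7]
finger_gap: 0.502
grip_force: 0.0
```

Emit:
move_arm(moves=[0.05,0,0,0,0,0,0,0.1,0,0,0,0,0,0,0.1,0,-0.15,0,0,0,0,0.1,0,-0.3,0,0,0,0,0.1,0,-0.4,0,0,0,0,0.1,0,-0.464,0,0,0,0,0.1,0,-0.464,0,0,0,0,0.1,0,-0.464,0,0,0,0,0.1,0,-0.464,0,0,0,0,0.1,0,-0.464,0,0,0,0])

```text
time_s: 33.25
ee_pos: [694.2, -102.0, 34.7]
tcp_rot: [2.315, 2.122, 0.001]
wrist_force: [0.6, 0.2, 0.4]
finger_gap: 0.499
grip_force: 0.0
```

Emit:
move_arm(moves=[0,0,0,0,0,0,-1,0,0,0,0,0,0,-1,0,0,0,0,0,0,-1,0,0,0,0,0,0,-1,0,0,0,0,0,0,-1,0,0,0,0,0,0,-1,0,0,0,0,0,0,-1,0,0,0,0,0,0,-1,0,0,0,0,0,0,-1,0,0,0,0,0,0,-1], force=50)

```text
time_s: 34.5
ee_pos: [694.0, -101.9, 34.0]
tcp_rot: [2.316, 2.123, 0.0]
wrist_force: [1.4, -0.2, -0.3]
finger_gap: 0.155
grip_force: 50.0
```

```bash
python3 - <<'E'
from h import *
s=env.sense();print(s['ee_pos'],s['tcp_rot'],s['wrist_force'],s['qpos'].round(2))
t,b=grab('top'); _,d=grab('scene')
cv2.imwrite('pics/w7.png',np.hstack([cv2.resize(b[150:270,300:460],(400,300)),cv2.resize(d[250:400,270:470],(400,300))]))
E
```

```text
[ 694.00562492 -101.90791058   34.00393563] [2.31591330e+00 2.12272184e+00 3.44938994e-05] [ 1.38164523 -0.16270953 -0.34156827] [-0.31  0.82  1.08  0.    1.24 -0.23]
```

View pics/w7.png

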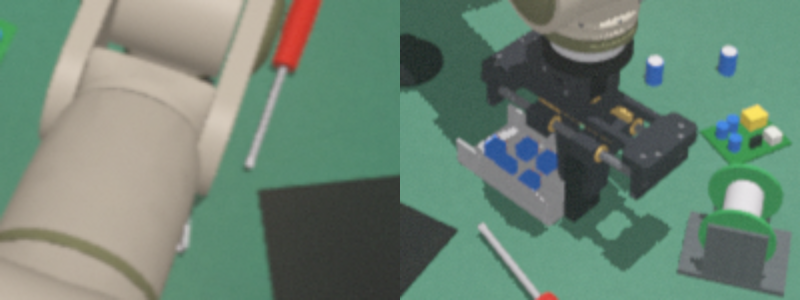

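Scoop is gripped square (13.6 mm gap) with five relays visible in the pan. Lifting level and carrying it gently.

Emit:
move_arm(moves=[0,0,0.03,0,0,0,-1,0,0,0.08,0,0,0,-1,0,0,0.16,0,0,0,-1,0,0,0.25,0,0,0,-1,0,0,0.35,0,0,0,-1,0,0,0.46,0,0,0,-1,0,0,0.57,0,0,0,-1,0,0,0.67,0,0,0,-1,0,0,0.73,0,0,0,-1,0,0,0.76,0,0,0,-1])

```text
time_s: 35.85
ee_pos: [693.9, -101.9, 224.8]
tcp_rot: [2.316, 2.122, 0.0]
wrist_force: [-0.7, -0.6, -3.3]
finger_gap: 0.155
grip_force: 50.0
```

Emit:
move_arm(moves=[0,0.02,0,0,0,0,-1,0,0.06,0,0,0,0.005,-1,-0.01,0.12,0,0,0,0.01,-1,-0.02,0.19,0,0,0,0.015,-1,-0.03,0.26,0,0,0,0.02,-1,-0.04,0.33,0,0,0,0.025,-1,-0.05,0.4,0,0,0,0.03,-1,-0.06,0.47,0,0,0,0.035,-1,-0.07,0.54,0,0,0,0.04,-1,-0.08,0.6,0,0,0,0.043,-1])

```text
time_s: 37.1
ee_pos: [673.8, 49.3, 224.0]
tcp_rot: [-2.222, -2.221, 0.0]
wrist_force: [-0.6, 0.1, -3.2]
finger_gap: 0.153
grip_force: 50.0
```

Emit:
move_arm(moves=[0,0.05,0,0,0,0,-1,-0.01,0.11,0,0,0,0,-1,-0.02,0.17,0,0,0,0,-1,-0.03,0.23,0,0,0,0,-1,-0.036,0.29,0,0,0,0,-1,-0.036,0.34,0,0,0,0,-1,-0.036,0.38,0,0,0,0,-1,-0.036,0.41,0,0,0,0,-1,-0.036,0.43,0,0,0,0,-1,-0.036,0.44,0,0,0,0,-1])

```text
time_s: 38.35
ee_pos: [665.0, 158.2, 224.0]
tcp_rot: [2.223, 2.22, -0.0]
wrist_force: [-0.1, -0.1, -4.5]
finger_gap: 0.158
grip_force: 50.0
```

```bash
python3 - <<'E'
from h import *
s=env.sense();print(s['ee_pos'],s['tcp_rot'],s['wrist_force'],s['finger_gap'],s['qpos'].round(2))
t,b=grab('top'); _,d=grab('scene')
cv2.imwrite('pics/w8.png',np.hstack([cv2.resize(b[120:300,140:380],(400,300)),cv2.resize(d[130:280,330:530],(400,300))]))
E
```

```text
[665.03587522 158.21819487 223.97408908] [ 2.22254935e+00  2.22028079e+00 -5.25951770e-05] [-0.14516125 -0.07401395 -4.5279072 ] 0.15775233570836442 [ 0.06  0.64  0.89 -0.    1.61  0.06]
```

View pics/w8.png

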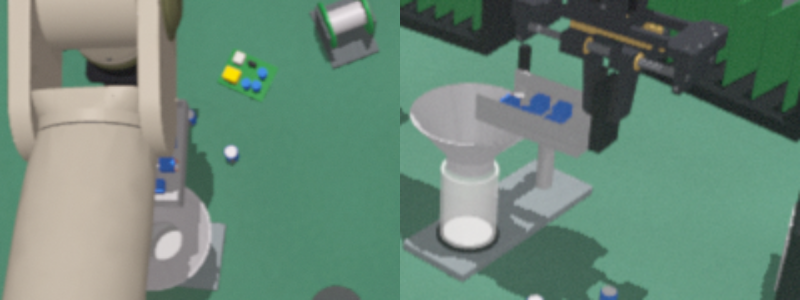

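Scoop is level over the funnel rim with all relays aboard. Tipping gradually about the spout.

Emit:
move_arm(moves=[-0.013,0,0.044,0,-0.044,0,-1,-0.029,0,0.086,0,-0.087,0,-1,-0.049,0,0.127,0,-0.131,0,-1,-0.073,0,0.166,0,-0.175,0,-1,-0.084,0,0.181,0,-0.192,0,-1,-0.094,0,0.196,0,-0.209,0,-1,-0.106,0,0.21,0,-0.227,0,-1,-0.118,0,0.224,0,-0.244,0,-1,-0.13,0,0.237,0,-0.262,0,-1,-0.13,0,0.237,0,-0.262,0,-1])

```text
time_s: 39.7
ee_pos: [632.0, 157.9, 283.5]
tcp_rot: [1.928, 1.926, 0.516]
wrist_force: [0.2, 0.2, -2.2]
finger_gap: 0.157
grip_force: 50.0
```

```bash
cat > chk.py <<'E'
from h import *
import sys
s=env.sense();print(s['time_s'],s['ee_pos'].round(1),s['wrist_force'].round(1))
for n in('scene','top'):
    c,d=grab(n,n+'_'+sys.argv[1]); 
    print(n,[(cv2.boundingRect(k),cv2.contourArea(k)) for k in blobs(blue(d),6) if (330<cv2.boundingRect(k)[0]<530 and 130<cv2.boundingRect(k)[1]<300) or n=='top' and 150<cv2.boundingRect(k)[0]<380])
print(proj(cam('scene'),[[510,158,30],[510,158,102],[510,158,171],[640,158,210]]).round(0).tolist())
E
python3 chk.py a
```

```text
39.7 [632.  157.9 283.5] [ 0.2  0.2 -2.2]
scene [((393, 281, 9, 12), 65.5), ((429, 276, 10, 12), 64.5)]
top [((528, 280, 8, 9), 49.0), ((238, 261, 10, 9), 32.5), ((285, 167, 11, 8), 38.5), ((295, 161, 5, 7), 18.0)]
[[364.0, 240.0], [365.0, 213.0], [366.0, 185.0], [421.0, 189.0]]
```

```bash
python3 - <<'E'
from h import *
d=cv2.imread('pics/scene_a.png'); b=cv2.imread('pics/top_a.png'); _,w=grab('wrist','w9')
cv2.imwrite('pics/w9c.png',np.hstack([cv2.resize(d[130:280,330:450],(320,400)),cv2.resize(b[190:310,180:300],(240,400)),cv2.resize(w,(240,400))]))
E
```

```text
(no output)
```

View pics/w9c.png

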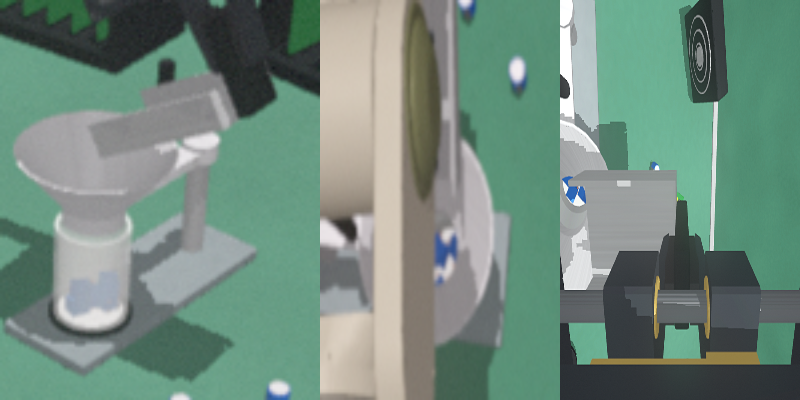

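The relays show as a bluish heap in the tube and the pan looks empty. I'll tip further to make sure, then level and lift.

Emit:
move_arm(moves=[-0.068,0,0.061,0,-0.087,0,-1,-0.106,0,0.086,0,-0.131,0,-1,-0.106,0,0.086,0,-0.131,0,-1,-0.106,0,0.086,0,-0.131,0,-1,-0.033,0,0.032,0,-0.043,0,-1,0.03,0,-0.034,0,0.044,0,-1,0.081,0,-0.11,0,0.131,0,-1,0.117,0,-0.193,0,0.218,0,-1,0.13,0,-0.237,0,0.262,0,-1,0.13,0,-0.237,0,0.262,0,-1])

```text
time_s: 41.1
ee_pos: [666.5, 157.7, 221.6]
tcp_rot: [-2.222, -2.219, 0.002]
wrist_force: [-0.7, -0.3, -2.6]
finger_gap: 0.156
grip_force: 50.0
```

```bash
python3 chk.py b; python3 - <<'E'
from h import *
print(env.sense()['tcp_rot'])
c,w=grab('wrist','w10'); print([(cv2.boundingRect(k),cv2.contourArea(k)) for k in blobs(blue(w),6)]); print(proj(c,[[510,158,17],[510,158,106],[538,158,193],[650,158,193]]).round())
E
```

```text
41.1 [666.5 157.7 221.6] [-0.7 -0.3 -2.6]
scene [((393, 281, 9, 12), 65.5), ((429, 275, 10, 14), 71.0)]
top [((528, 280, 8, 9), 49.0), ((234, 261, 14, 9), 48.5), ((254, 189, 4, 6), 8.0), ((285, 167, 11, 8), 38.5), ((295, 161, 5, 7), 18.0)]
[[364.0, 240.0], [365.0, 213.0], [366.0, 185.0], [421.0, 189.0]]
[2.22165996 2.21970811 0.00226336]
[((409, 296, 11, 5), 27.0), ((393, 277, 17, 24), 240.5), ((347, 203, 20, 22), 94.0)]
[[162. 208.]
 [111. 232.]
 [ 72. 276.]
 [293. 276.]]
```

```bash
python3 - <<'E'
from h import *
c=cam('wrist'); print(proj(c,[[696,151,14],[645,90,14],[760,76,10],[690,158,250]]).round())
print(onplane(cam('top'),[(241,265)],30))
w=cv2.imread('pics/w10.png'); print(w[285:292:3,380:420:6].tolist())
E
```

```text
[[355. 214.]
 [304. 272.]
 [414. 283.]
 [391. 333.]]
[[520.4849151  167.96422255  30.        ]]
[[[142, 171, 106], [54, 94, 49], [102, 181, 80], [176, 104, 61], [249, 166, 87], [114, 183, 84], [103, 182, 83]], [[142, 170, 106], [104, 185, 81], [103, 184, 82], [206, 136, 69], [247, 164, 85], [120, 182, 82], [100, 182, 83]], [[147, 176, 109], [99, 180, 78], [55, 109, 54], [147, 93, 57], [255, 164, 86], [95, 181, 79], [99, 180, 80]]]
```

Those blue spots are cap1 and the board's parts, so the pan is empty. Returning the scoop to its place.

Emit:
move_arm(moves=[0.01,-0.08,0.02,0,0,-0.005,-1,0.02,-0.2,0.02,0,0,-0.01,-1,0.04,-0.34,0.02,0,0,-0.02,-1,0.06,-0.5,0.02,0,0,-0.03,-1,0.08,-0.66,0,0,0,-0.04,-1,0.1,-0.8,0,0,0,-0.043,-1,0.116,-0.92,0,0,0,-0.043,-1,0.116,-1,0,0,0,-0.043,-1,0.116,-1,0,0,0,-0.043,-1,0.116,-1,0,0,0,-0.043,-1])

```text
time_s: 42.5
ee_pos: [693.8, -91.0, 224.4]
tcp_rot: [2.315, 2.124, 0.001]
wrist_force: [0.4, -0.2, -2.6]
finger_gap: 0.156
grip_force: 50.0
```

Emit:
move_arm(moves=[0,-0.041,-0.1,0,0,0,-1,0,-0.041,-0.2,0,0,0,-1,0,-0.041,-0.32,0,0,0,-1,0,-0.041,-0.44,0,0,0,-1,0,-0.041,-0.54,0,0,0,-1,0,-0.041,-0.62,0,0,0,-1,0,-0.041,-0.68,0,0,0,-1,0,-0.041,-0.72,0,0,0,-1,0,-0.041,-0.74,0,0,0,-1,0,-0.041,-0.757,0,0,0,-1])

```text
time_s: 43.75
ee_pos: [694.2, -102.1, 35.1]
tcp_rot: [2.315, 2.122, 0.001]
wrist_force: [-0.9, -0.2, -1.8]
finger_gap: 0.154
grip_force: 50.0
```

Emit:
move_arm(moves=[0,0,-0.003,0,0,0,-1,0,0,-0.003,0,0,0,-1,0,0,-0.003,0,0,0,0,0,0,-0.003,0,0,0,0,0,0,-0.003,0,0,0,0,0,0,-0.003,0,0,0,0,0,0,0.1,0,0,0,0,0,0,0.3,0,0,0,0,0,0,0.55,0,0,0,0,0,0,0.8,0,0,0,0])

```text
time_s: 45.0
ee_pos: [693.7, -102.0, 236.8]
tcp_rot: [-2.316, -2.123, 0.0]
wrist_force: [0.3, 0.9, 0.3]
finger_gap: 0.502
grip_force: 0.0
```

Emit:
move_arm(moves=[-0.1,0.1,0.1,0,0,-0.09,0,-0.2,0.2,0.2,0,0,-0.18,0,-0.3,0.3,0.312,0,0,-0.27,0,-0.4,0.4,0.312,0,0,-0.36,0,-0.5,0.5,0.312,0,0,-0.45,0,-0.6,0.6,0.312,0,0,-0.54,0,-0.7,0.7,0.312,0,0,-0.63,0,-0.85,0.85,0.312,0,0,-0.72,0,-1,0.98,0.312,0,0,-0.788,0,-1,0.98,0.312,0,0,-0.788,0])

```text
time_s: 46.25
ee_pos: [442.0, 144.4, 313.6]
tcp_rot: [-3.138, 0.141, -0.002]
wrist_force: [0.7, 0.5, 0.2]
finger_gap: 0.501
grip_force: 0.0
```

```bash
python3 - <<'E'
from h import *
print(env.sense()['ee_pos'])
c,w=grab('wrist','w11'); t,b=grab('top','t11')
print([(cv2.boundingRect(k),cv2.contourArea(k)) for k in blobs(blue(w),6)])
print(proj(c,[[510,158,17],[510,158,106],[510,158,171],[517,243,218]]).round())
print([(cv2.boundingRect(k),cv2.contourArea(k)) for k in blobs(blue(b),10) if cv2.boundingRect(k)[0]<520])
g=cv2.cvtColor(w,cv2.COLOR_BGR2GRAY)
d=cv2.imread('pics/s6.png')
_,s=grab('scene','s11')
cv2.imwrite('pics/w11c.png',np.hstack([cv2.resize(w[20:240,100:420],(436,300)),cv2.resize(s[150:270,310:450],(350,300))]))
E
```

```text
[441.97298844 144.44324051 313.5994995 ]
[((292, 137, 34, 24), 349.0), ((307, 125, 13, 11), 59.0), ((285, 119, 20, 20), 220.5), ((308, 114, 16, 12), 96.5), ((350, 0, 14, 10), 56.0)]
[[308. 136.]
 [303. 137.]
 [298. 138.]
 [157. 141.]]
[((285, 167, 11, 8), 38.5), ((295, 161, 5, 7), 18.0)]
```

View pics/w11c.png

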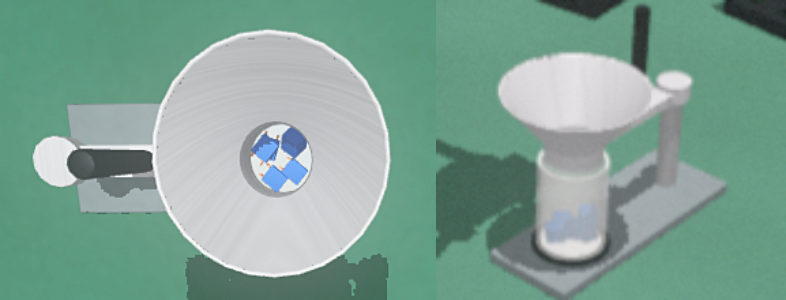

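The tube holds the relay heap at the funnel hole, low in the tube (blue below the spout), and nothing is stuck. Gripping the pin and swinging the funnel back.

Emit:
move_arm(moves=[0.1,0.13,0,0,0,0,0,0.2,0.26,0,0,0,0,0,0.288,0.4,0,0,0,0,0,0.288,0.4,-0.1,0,0,0,0,0.288,0.4,-0.25,0,0,0,0,0.288,0.4,-0.4,0,0,0,0,0.288,0.4,-0.5,0,0,0,0,0.288,0.4,-0.5,0,0,0,0,0.288,0.4,-0.5,0,0,0,-1,0.288,0.4,-0.5,0,0,0,-1], force=15)

```text
time_s: 47.65
ee_pos: [516.7, 242.8, 188.9]
tcp_rot: [-3.138, 0.145, -0.003]
wrist_force: [-0.8, -0.5, -0.5]
finger_gap: 0.296
grip_force: 0.0
```

Emit:
move_arm(moves=[0,0,0,0,0,0,-1,0,0,0,0,0,0,-1,0,0,0,0,0,0,-1,0,0,0,0,0,0,-1,0,0,0,0,0,0,-1,0,0,0,0,0,0,-1,0,0,0,0,0,0,-1,0,0,0,0,0,0,-1,0,0,0,0,0,0,-1,0,0,0,0,0,0,-1])

```text
time_s: 48.9
ee_pos: [516.2, 242.8, 188.4]
tcp_rot: [-3.138, 0.145, -0.002]
wrist_force: [-0.9, -1.6, 6.0]
finger_gap: 0.153
grip_force: 15.0
```

```bash
python3 - <<'E'
from h import *
s=env.sense();print(s['ee_pos'],s['wrist_force'],s['finger_gap'],s['qpos'].round(2))
H=np.array([521,297.6]); p=s['ee_pos'][:2]; a0=np.arctan2(*(p-H)[::-1]); print(np.degrees(a0),np.linalg.norm(p-H))
a1=np.radians(5.5); r=55; q0=H+r*np.array([np.cos(a0),np.sin(a0)])
for k in range(1,12):
    a=a0+(a1-a0)*k/11; q=H+r*np.array([np.cos(a),np.sin(a)]); print(((q-q0)/250).round(3),((a-a0)/2).round(3))
E
```

```text
[516.22641518 242.76403992 188.39188422] [-0.94337667 -1.62092313  5.98592035] 0.15279956007231982 [ 0.23  0.46  1.33 -0.    1.36  1.9 ]
-94.97517512993872 55.04334319812209
[ 0.035 -0.   ] 0.08
[0.07  0.005] 0.159
[0.103 0.016] 0.239
[0.134 0.032] 0.319
[0.163 0.052] 0.399
[0.187 0.077] 0.478
[0.208 0.106] 0.558
[0.223 0.137] 0.638
[0.234 0.171] 0.717
[0.239 0.205] 0.797
[0.238 0.24 ] 0.877
```

Emit:
move_arm(moves=[0.035,0,0,0,0,0.08,-1,0.07,0.005,0,0,0,0.159,-1,0.103,0.016,0,0,0,0.239,-1,0.134,0.032,0,0,0,0.319,-1,0.163,0.052,0,0,0,0.399,-1,0.187,0.077,0,0,0,0.478,-1,0.208,0.106,0,0,0,0.558,-1,0.223,0.137,0,0,0,0.638,-1,0.234,0.171,0,0,0,0.717,-1,0.239,0.205,0,0,0,0.797,-1])

```text
time_s: 50.15
ee_pos: [575.9, 294.1, 188.3]
tcp_rot: [2.291, 2.149, 0.0]
wrist_force: [-4.1, -3.0, 5.8]
finger_gap: 0.15
grip_force: 15.0
```

Emit:
move_arm(moves=[-0.001,0.03,0,0,0,0.08,-1,-0.001,0.035,0,0,0,0.08,-1,-0.001,0.035,0,0,0,0.08,-1,-0.001,0.035,0,0,0,0.08,0,-0.001,0.035,0,0,0,0.08,0,-0.001,0.035,0,0,0,0.08,0,-0.001,0.035,0.1,0,0,0.08,0,-0.001,0.035,0.2,0,0,0.08,0,-0.001,0.035,0.35,0,0,0.08,0,-0.001,0.035,0.5,0,0,0.08,0])

```text
time_s: 51.4
ee_pos: [575.3, 302.9, 313.7]
tcp_rot: [-2.118, -2.32, 0.001]
wrist_force: [0.3, 0.1, -1.0]
finger_gap: 0.5
grip_force: 0.0
```

Emit:
move_arm(moves=[-0.08,-0.1,0,0,0,-0.02,0,-0.15,-0.22,0,0,0,-0.0463,0,-0.22,-0.36,0,0,0,-0.0463,0,-0.3,-0.5,0,0,0,-0.0463,0,-0.38,-0.64,0,0,0,-0.0463,0,-0.46,-0.78,-0.05,0,0,-0.0463,0,-0.53,-0.9,-0.15,0,0,-0.0463,0,-0.57,-1,-0.3,0,0,-0.0463,0,-0.57,-1,-0.448,0,0,-0.0463,0,-0.57,-1,-0.448,0,0,-0.0463,0])

```text
time_s: 52.65
ee_pos: [432.0, 52.8, 199.4]
tcp_rot: [-2.221, -2.216, 0.004]
wrist_force: [0.3, 0.1, 0.5]
finger_gap: 0.5
grip_force: 0.0
```

Emit:
move_arm(moves=[0,-0.1,0,0,0,0,0,0,-0.22,0,0,0,0,0,0,-0.34,0,0,0,0,0,0,-0.46,0,0,0,0,0,0,-0.548,0,0,0,0,0,0,-0.548,0,0,0,0,0,0,-0.548,0,0,0,0,0,0,-0.548,0,0,0,0,0,0,-0.548,0,0,0,0,0,0,-0.548,0,0,0,0])

```text
invalid input
```

```bash
python3 - <<'E'
from h import *
s=env.sense();print(s['ee_pos'],s['tcp_rot'])
c,w=grab('wrist','w12'); g=cv2.cvtColor(w,cv2.COLOR_BGR2GRAY); v=cv2.cvtColor(w,cv2.COLOR_BGR2HSV)
print(proj(c,[[433,-55,14],[433,-55,40]]).round())
m=((g<75)&(v[:,:,1]<90)).astype(np.uint8)
for k in blobs(m,500):
    e=cv2.minEnclosingCircle(k); (x,y),ax,an=cv2.fitEllipse(k); print(cv2.boundingRect(k),np.round(e[0]),round(e[1]),np.round((x,y),1),np.round(ax,1), onplane(c,(x,y),14).round(1))
t,b=grab('top','t12'); 
# tube/funnel check in top
print(onplane(t,(341,308),40).round(1))
E
```

```text
[431.96381417  52.84506675 199.42549027] [-2.22115193 -2.21643295  0.00411071]
[[326. 319.]
 [326. 333.]]
(288, 284, 76, 64) [326. 319.] 38 [325.8 317.3] [65.  75.8] [[432.9 -52.9  14. ]]
(0, 280, 640, 200) [320. 393.] 331 [309.  391.4] [200.2 633.5] [[ 415.1 -138.8   14. ]]
[[431.7 -54.2  40. ]]
```

Emit:
move_arm(moves=[0,-0.1,0,0,0,0,0,0,-0.22,0,0,0,0,0,0,-0.34,0,0,0,0,0,0,-0.46,0,0,0,0,0,0,-0.548,0,0,0,0,0,0,-0.548,0,0,0,0,0,0,-0.548,0,0,0,0,0,0,-0.548,0,0,0,0,0,0,-0.548,0,0,0,0,0,0,-0.548,0,0,0,0,0])

```text
time_s: 54.0
ee_pos: [433.0, -83.9, 200.8]
tcp_rot: [-2.223, -2.22, -0.0]
wrist_force: [-0.2, 0.4, 0.2]
finger_gap: 0.496
grip_force: 0.0
```

```bash
python3 - <<'E'
from h import *
s=env.sense();print(s['ee_pos'],s['tcp_rot'])
c,w=grab('wrist','w13'); g=cv2.cvtColor(w,cv2.COLOR_BGR2GRAY); v=cv2.cvtColor(w,cv2.COLOR_BGR2HSV)
print(proj(c,[[433,-55,14],[433,-55,40]]).round())
for th in(60,75,90):
  m=((g<th)&(v[:,:,1]<90)).astype(np.uint8)
  for k in blobs(m,500):
    (x,y),ax,an=cv2.fitEllipse(k); print(cv2.boundingRect(k),np.round((x,y),1),np.round(ax,1), onplane(c,(x,y),14).round(1))
u,v_=proj(c,[[433,-55,40]])[0].astype(int); sub=g[v_-45:v_+45:5,u-50:u+50:5]; print(sub)
# tube rim from the hover picture w12
E
```

```text
[432.99975936 -83.85972938 200.78728595] [-2.22265524e+00 -2.22018535e+00 -1.66835007e-05]
[[324. 180.]
 [324. 184.]]
(326, 301, 292, 129) [485.9 360.7] [117.4 264.5] [[ 599. -240.   14.]]
(0, 283, 640, 197) [314.8 399.8] [182.8 668.3] [[ 423.1 -287.4   14. ]]
(607, 213, 33, 54) [625.5 239.9] [33.  53.4] [[ 713.7 -111.    14. ]]
(282, 144, 84, 79) [321.8 185.8] [69.4 84.8] [[431.3 -60.3  14. ]]
(0, 280, 640, 200) [308.3 392.4] [193.4 640.8] [[ 416.3 -278.1   14. ]]
(606, 213, 34, 54) [625.4 239.9] [33.3 53.3] [[ 713.7 -111.    14. ]]
(282, 139, 84, 85) [322.2 182.4] [77.7 85.4] [[431.7 -57.3  14. ]]
(0, 280, 640, 200) [320.6 394.8] [202.1 717.4] [[ 429.3 -281.1   14. ]]
(606, 212, 34, 55) [625.3 239.9] [33.6 53.5] [[ 713.5 -111.    14. ]]
(282, 139, 84, 85) [322.2 182.4] [77.8 85.5] [[431.7 -57.3  14. ]]
[[157 107 102 102 102 102 101 101 103 102 158 154 152 151 150 149 150 151
  151 151]
 [102  99 155 108  99 102 104  63  63  62  65  55 121 121 120 150 149 149
  150 150]
 [101 102 100  99 159  52  59  62  59  61  62  62  60 116 118 122 151 150
  150 150]
 [101 102 100 100  53  51  69
[... 546 characters left out ...]
  55  61
   60 102]
 [ 97  99  51  55  53  52  54  54  52  58  53  53  53  56  57 112  55  61
   58 102]
 [ 99  98  79  52  53  53  53  57  50  97  54  53  54  56  57 110  55  59
   55 104]
 [ 99  99  98  53  53  50  53  51  51  53  53  54  55  55  59 108  53  58
  104 102]
 [ 99  99  97  59  55  54  54  54 105  55  54  57  57  56  58 106  54  56
  101 102]
 [101  97  99  97  53  55  54  56 101  51  56  56  57  56  58 108  56 102
  101 102]
 [100 100  99  99  97  51  53  55  54  58  58  57  57  58  60  57 101 100
  102 100]
 [ 99  97  98  98  98  95  91  54  57  57  57  57  58  57  61  98 100 103
  103 101]
 [ 99 100  98  94 149 148 149 148 159  94  70  94 104 100 152 148  99 102
  104 102]]
```

Lid disc box centre is (324,181.5), so the lid is at about (433,-56). I'll squeeze the knob along x, then along y, to centre it in the hand.

Emit:
move_arm(moves=[0,0.06,-0.1,0,0,0,0,0,0.112,-0.25,0,0,0,0,0,0.112,-0.42,0,0,0,0,0,0.112,-0.58,0,0,0,0,0,0.112,-0.68,0,0,0,0,0,0.112,-0.728,0,0,0,0,0,0.112,-0.728,0,0,0,0,0,0.112,-0.728,0,0,0,-1,0,0.112,-0.728,0,0,0,-1,0,0.112,-0.728,0,0,0,-1], force=12)

```text
time_s: 55.3
ee_pos: [433.3, -56.3, 19.4]
tcp_rot: [2.222, 2.219, 0.001]
wrist_force: [-0.7, 0.1, 6.3]
finger_gap: 0.265
grip_force: 12.0
```

Emit:
move_arm(moves=[0,0,0,0,0,0,-1,0,0,0,0,0,0,-1,0,0,0,0,0,0,0,0,0,0,0,0,0,0,0,0,0,0,0,-0.08,0,0,0,0,0,0,-0.16,0,0,0,0,0,0,-0.24,0,0,0,0,0,0,-0.32,0,0,0,0,0,0,-0.4,0,0,0,0,0,0,-0.48,0])

```text
time_s: 56.55
ee_pos: [432.9, -56.1, 18.7]
tcp_rot: [-2.999, -0.934, 0.0]
wrist_force: [0.4, 0.4, -0.0]
finger_gap: 0.501
grip_force: 0.0
```

Emit:
move_arm(moves=[0,0,0,0,0,-0.08,0,0,0,0,0,0,-0.16,0,0,0,0,0,0,-0.24,0,0,0,0,0,0,-0.305,0,0,0,0,0,0,-0.305,0,0,0,0,0,0,-0.305,-1,0,0,0,0,0,-0.305,-1,0,0,0,0,0,-0.305,-1,0,0,0,0,0,-0.305,-1,0,0,0,0,0,-0.305,-1], force=25)

```text
time_s: 57.8
ee_pos: [433.0, -56.2, 18.7]
tcp_rot: [-3.142, 0.001, 0.0]
wrist_force: [-0.2, -0.0, -0.5]
finger_gap: 0.265
grip_force: 25.0
```

```bash
python3 - <<'E'
from h import *
s=env.sense();print(s['ee_pos'],s['tcp_rot'],s['wrist_force'],s['finger_gap'])
# tube rim in w12 (TCP 432,52.8,199.4)
c=cam('wrist',dict(ee_pos=np.array([431.96,52.85,199.43]),tcp_rot=np.array([-2.22115,-2.21643,.00411])))
w=cv2.imread('pics/w12.png'); print(proj(c,[[510,158,102],[478,158,102],[542,158,102],[510,126,102],[510,190,102]]).round())
E
```

```text
[432.98089193 -56.15389761  18.73995633] [-3.14157842e+00  9.88864607e-04  2.44344960e-05] [-0.189121   -0.03312988 -0.50251394] 0.2653252455524776
[[454.  73.]
 [401.  73.]
 [508.  73.]
 [450. 128.]
 [460.  13.]]
```

```bash
python3 - <<'E'
from h import *
c=cam('wrist',dict(ee_pos=np.array([431.96,52.85,199.43]),tcp_rot=np.array([-2.22115,-2.21643,.00411])))
w=cv2.imread('pics/w12.png'); g=cv2.GaussianBlur(cv2.cvtColor(w,cv2.COLOR_BGR2GRAY),(3,3),0)
print(g[73,380:530:2]); print(g[0:140:2,454])
r=cv2.HoughCircles(g[0:160,360:560],cv2.HOUGH_GRADIENT_ALT,1.2,10,param1=150,param2=0.6,minRadius=25,maxRadius=75)
if r is not None:
  for x,y,k in r[0]: print(x+360,y,k,onplane(c,(x+360,y),102).round(1),onplane(c,(x+360,y),17).round(1))
E
```

```text
[ 86  85 142 154 158 233 201 172 176 175 180 243 253 241 178 171 171 172
 167 182 203 102 132 138 115 100  99  97 126 170 171 168 167 166 164 195
 167 151 154 154 153 165 178 176 176 176 176 167 166 166 166 166 166 165
 166 165 165 165 165 161 230 254 248 174 148 149 149 149 148 148 148 148
 147 148 148]
[186 187 187 187 188 188 191 242 254 255 207 177 179 179 178 178 177 177
 177 176 176 176 176 175 176 176 176 172 158 153 151 148 149 154 156 146
 153 150 151 159 168 170 171 151 139 139 106  99 100 102 103 101 105 132
 161 164 175 183 184 182 237 255 253 200 194 195 195 195 194 194]
451.2 69.6 53.459854 [[507.9 159.7 102. ]] [[534.2 172.2  17. ]]
421.2 84.0 46.96557 [[490.5 151.7 102. ]] [[510.6 161.4  17. ]]
421.2 84.0 39.072033 [[490.5 151.7 102. ]] [[510.6 161.4  17. ]]
```

Tube rim centre refines to about (509.4,158.6). Carrying the lid there.

Emit:
move_arm(moves=[0,0,0.1,0,0,0,-1,0,0,0.25,0,0,0,-1,0,0,0.42,0,0,0,-1,0.03,0.08,0.56,0,0,0,-1,0.08,0.22,0.56,0,0,0,-1,0.14,0.38,0.56,0,0,0,-1,0.2,0.55,0.56,0,0,0,-1,0.26,0.7,0.56,0,0,0,-1,0.306,0.82,0.56,0,0,0,-1,0.306,0.858,0.56,0,0,0,-1])

```text
time_s: 59.05
ee_pos: [509.5, 159.6, 158.3]
tcp_rot: [3.142, 0.002, -0.001]
wrist_force: [-0.5, -1.3, -1.1]
finger_gap: 0.263
grip_force: 25.0
```

Emit:
move_arm(moves=[0,0,0,0,0,0,-1,0,0,0,0,0,0,-1,0,0,-0.04,0,0,0,-1,0,0,-0.08,0,0,0,-1,0,0,-0.11,0,0,0,-1,0,0,-0.13,0,0,0,-1,0,0,-0.14,0,0,0,-1,0,0,-0.14,0,0,0,-1,0,0,-0.14,0,0,0,-1,0,0,-0.14,0,0,0,-1])

```text
time_s: 60.3
ee_pos: [509.6, 158.4, 124.0]
tcp_rot: [-3.142, 0.001, -0.001]
wrist_force: [1.3, 1.1, 0.2]
finger_gap: 0.264
grip_force: 25.0
```

Emit:
move_arm(moves=[0,0,-0.005,0,0,0,-1,0,0,-0.01,0,0,0,-1,0,0,-0.015,0,0,0,-1,0,0,-0.02,0,0,0,-1,0,0,-0.024,0,0,0,-1,0,0,-0.028,0,0,0,-1,0,0,-0.032,0,0,0,-1,0,0,-0.036,0,0,0,-1,0,0,-0.036,0,0,0,-1,0,0,-0.036,0,0,0,-1])

```text
time_s: 61.55
ee_pos: [509.5, 158.4, 114.8]
tcp_rot: [3.142, -0.001, 0.0]
wrist_force: [0.0, -0.7, -0.0]
finger_gap: 0.263
grip_force: 25.0
```

The plug is inside the mouth with no contact force. Seating it.

Emit:
move_arm(moves=[0,0,-0.004,0,0,0,-1,0,0,-0.007,0,0,0,-1,0,0,-0.01,0,0,0,-1,0,0,-0.01,0,0,0,-1,0,0,-0.01,0,0,0,0,0,0,-0.01,0,0,0,0,0,0,-0.01,0,0,0,0,0,0,0.08,0,0,0,0,0,0,0.25,0,0,0,0,0,0,0.5,0,0,0,0])

```text
time_s: 62.8
ee_pos: [508.9, 158.2, 240.0]
tcp_rot: [3.141, -0.001, -0.006]
wrist_force: [1.1, 0.4, -0.5]
finger_gap: 0.497
grip_force: 0.0
```

Emit:
move_arm(moves=[-0.1,0,0.1,0,0,0,0,-0.2,0,0.2,0,0,0,0,-0.34,0,0.25,0,0,0,0,-0.34,0,0.25,0,0,0,0,-0.34,0,0.25,0,0,0,0,-0.34,0,0.25,0,0,0,0,-0.34,0,0.25,0,0,0,0,-0.34,0,0.25,0,0,0,0,-0.34,0,0.25,0,0,0,0,-0.34,0,0.25,0,0,0,0])

```text
time_s: 64.05
ee_pos: [424.5, 158.4, 302.2]
tcp_rot: [-3.142, 0.001, -0.0]
wrist_force: [0.1, 0.0, -0.2]
finger_gap: 0.504
grip_force: 0.0
```

```bash
python3 - <<'E'
from h import *
s=env.sense();print(s['time_s'],s['ee_pos'],s['tcp_rot'])
c,w=grab('wrist','w14'); g=cv2.cvtColor(w,cv2.COLOR_BGR2GRAY); v=cv2.cvtColor(w,cv2.COLOR_BGR2HSV)
print(proj(c,[[509.4,158.6,108],[509.4,158.6,134],[575.7,303,218],[660,312,171]]).round())
m=((g<75)&(v[:,:,1]<90)).astype(np.uint8)
for k in blobs(m,400):
    (x,y),ax,an=cv2.fitEllipse(k); b=cv2.boundingRect(k); q=(b[0]+b[2]/2,b[1]+b[3]/2); print(b,np.round((x,y),1),np.round(ax,1),onplane(c,q,108).round(1))
# scoop: white-ish pan, and caps from scene vs first picture; funnel/pin in scene
_,d=grab('scene','s14'); a=cv2.imread('pics/scene0.png')
for im in(a,d): print([(cv2.boundingRect(k)) for k in blobs(blue(im),20)])
df=cv2.absdiff(a,d).max(2)>45; df[:,:260]=0
print([(cv2.boundingRect(k),cv2.contourArea(k)) for k in blobs(df,60)])
print(proj(cam('scene'),[[575.7,303,206],[660,312,171],[509,158,108]]).round())
E
```

```text
64.05 [424.51189942 158.36280814 302.24740859] [-3.14157532e+00  1.23487439e-03 -3.83974538e-06]
[[ 324.  115.]
 [ 324.  114.]
 [  54.  -24.]
 [  66. -156.]]
(376, 280, 264, 150) [504.1 359.5] [136.4 259.4] [[271. -33. 108.]]
(0, 280, 640, 200) [306.4 395.2] [189.7 700.3] [[240.7 163.4 108. ]]
(74, 0, 76, 35) [118.1  13.3] [19.9 81. ] [[584.9 330.9 108. ]]
[(76, 472, 22, 8), (0, 462, 35, 18), (37, 437, 97, 41), (75, 420, 47, 23), (194, 387, 13, 16), (158, 368, 12, 15), (244, 359, 13, 16), (215, 354, 11, 13), (183, 328, 11, 13), (428, 307, 13, 19), (393, 281, 9, 12), (429, 276, 10, 12), (120, 105, 53, 29), (48, 0, 47, 20)]
[(76, 472, 22, 8), (0, 462, 35, 18), (37, 437, 97, 41), (75, 419, 47, 24), (428, 307, 13, 19), (393, 281, 9, 12), (429, 276, 10, 12), (120, 105, 61, 31), (100, 0, 35, 5), (32, 0, 63, 20), (13, 0, 12, 12)]
[((260, 267, 32, 29), 678.5), ((354, 238, 21, 9), 115.5), ((441, 237, 16, 10), 73.5), ((405, 234, 56, 33), 651.0), ((419, 225, 58, 29), 580.0), ((260, 220, 10, 17), 75.0), ((435, 215, 22, 8), 85.5), ((260, 157, 123, 91), 3214.0), ((407, 154, 91, 56), 1828.0), ((260, 0, 116, 123), 5447.0)]
[[430. 154.]
 [465. 179.]
 [365. 210.]]
```

```bash
python3 - <<'E'
from h import *
w=cv2.imread('pics/w14.png'); g=cv2.cvtColor(w,cv2.COLOR_BGR2GRAY); v=cv2.cvtColor(w,cv2.COLOR_BGR2HSV)
print(g[115,250:400:3]); print(g[40:200:3,324]); print(v[40:200:6,324,1])
c=cam('wrist')
for th in(85,95,105):
  m=np.zeros_like(g); m[30:220,220:430]=((g<th)&(v[:,:,1]<60))[30:220,220:430]
  for k in blobs(m,1000):
    b=cv2.boundingRect(k); q=(b[0]+b[2]/2,b[1]+b[3]/2); print(th,b,onplane(c,q,106).round(1))
d=cv2.imread('pics/s14.png'); gs=cv2.cvtColor(d,cv2.COLOR_BGR2GRAY); cs=cam('scene')
p=proj(cs,[[509.4,158.6,102],[509.4,158.6,134]]); print(p)
m=((gs<80)&(cv2.cvtColor(d,cv2.COLOR_BGR2HSV)[:,:,1]<80)).astype(np.uint8); m[:,:320]=0;m[:,420:]=0;m[:170]=0;m[260:]=0
print([(cv2.boundingRect(k),cv2.contourArea(k),np.round(cv2.fitEllipse(k)[2])) for k in blobs(m,30)])
E
```

```text
[179 179 182 182 182 180 180 182 182 182 188 105 107 105 107 107 107 107
 108 109  61 100 101 104 105 107 106 105 105  95 110 108 108 110 108 110
 110 111 110  97 186 183 184 132 141 142 141 139 140 141]
[140 140 139 139 140 140 140 142 141  89 114 113 114 114 113 113 112 113
 112  76 116 113 113 111 109 107 104  99  95  60  61 111 103 103 104 102
 101 100  99  92  98 101 142 141 140 141 142 141 140 141 140 140 139 140]
[102 102 101 102 103  20  20  16  22  18  17  18  22  17  16  43  17  17
  25  23 105 100  99 100 102 105 106]
105 (282, 104, 86, 56) [[495.2 157.9 106. ]]
[[364.95018922 212.51437251]
 [365.42773384 199.95829459]]
[((348, 199, 35, 24), 514.5, np.float64(90.0))]
```

The lid is centred (disc box about (326,115), expected (324,115)) and level. The scoop and bystanders match the first picture and the funnel is aside. Handing in.

```bash
python3 -c "
from cell import env
print(env.sign_off())"
```

```text
the job is handed in; nothing more can be done
None
```

I handed the job in after 64 s of robot time, with no verdict returned. By my camera checks, all five relays are in the tube, the funnel is swung fully aside, the lid sits flat, the scoop stands level where it started, and nothing else on the bench moved.

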